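# Return the check-source rods to the combination lockbox

### The arm

A 7-joint arm with a two-finger parallel gripper is mounted at the origin on a cart in front of the work surface, level with it; the furniture and walls round the work are solid. World frame = base frame: x ahead of the robot, y to its left, z up, the work surface at z = 0. Lengths are in m, angles in rad, forces in N, time in s.
With the tool pointing down it reaches from about 0.4 to 0.85 m from the base axis. Payload 10.4 kg.
Tool frame: the origin (TCP) lies between the finger pads; the fingertips stand r.nose_length ahead of it and the grasp point (between the pads) lies 6 mm ahead of it (r.nose_length is the distance from the TCP to the fingertips, in m); z points along the fingers, x is the direction in which the jaws open and shut, and the axes are right-handed (so a half turn about z gives the same grasp; the last joint's range is limited). The gripper opens to 87 mm and grips with 3 to 60 N. Pads are 19 mm wide; open, the fingers measure 117 mm over their backs; the gripper's body (75 mm by 190 mm) begins 51 mm behind the grasp point.
Start: joints at [1.258, 0.332, -0.065, 1.46, 0.022, 1.35, -0.088], TCP at [0.179, -0.599, 0.223] pointing down, gripper open.
Joint ranges: [-2.6, 2.6], [-0.5, 2.12], [-1.47, 1.34], [0.16, 2.42], [-1.27, 4.41], [0.06, 2.06], [-2.6, 2.6]. Speed limits (rad/s): [2.22, 2.22, 2.79, 2.79, 3.14, 3.14, 3.14].

### API

Orientations are given as a unit quaternion [x, y, z, w].
In Python, from bench import r gives the robot as it stands. The module is installed in compiled form; this text tells all that it offers.
- The arm moves only by the shell command python3 -m creep 'ROWS' [OPENING] [FORCE]. ROWS is JSON, a list of rows, each an object of numbers: "x", "y", "z": the shift along the world's x, y, z in m; "spin": the turn about the world's z in degrees. In form: [{"x": .., "y": .., "z": .., "spin": ..}, ...]. A call has 1 to 12 rows; each row is the pose to reach, as a shift and turn from the pose commanded when the call began; what a row does not reach only later rows make up. A row lasts 1/8 s, in which the tool goes at most 62.5 mm and 10.7 degrees, less where a joint would pass 70% of its speed; a pose out of reach is approached as far as the arm can. A call with a gripper value outside its range is refused whole. OPENING is the finger opening in m, from 0 to 0.087, set as the call begins (- or left out, the last holds). The fingers move at their own pace and stop on an object; FORCE is the grip in N (left out, the last holds). Time passes only in rows, so rows that repeat a pose let the fingers close. It gives the time, the measured TCP pose, the force and the opening at its end, in the units of the state.
- r.read_state(): the state, without advancing time (a new reading comes with each control period).
- r.camera(name): name is "scene" or "top" or "wrist"; returns a dict with "pixels" (480x640x3 uint8, blue, green, red), "z_map" (480x640 float32, m along the optical axis (not along the pixel's ray), 0 where there is no reading), "K" (3x3 intrinsics, pixels), "R" (3x3) and "t" (3): a world point X has camera coordinates R X + t. Camera axes: x right, y down, z forward; pixel columns grow to the right and rows downward; lengths in m; the calibration is good to about 2 mm. A picture is of the moment at which its call begins.
- r.close_job(): hands the job in, once; it reports no verdict.
The state is a dict: "time": time; "joint_positions": joint angles; "joint_vel": joint speeds; "joint_torque": joint torques, N m; "ee_pos": TCP position; "eef_rot": TCP orientation; "ft_force": force on the tool from outside, world axes, zero at the start; "torque": the same for the moment, N m; "width": finger opening in m.
Only numpy, scipy, OpenCV 4.12 (cv2) and the standard library are available. Lean on these libraries where they do the work, as an engineer would, in place of code of your own. Each camera call takes 0.05 s, during which the arm holds its last target. There are 200 camera calls.

### The job

Put every sealed source rod lying on the bench back into the grey lockbox and lock it up again. To open it turn the dial clockwise, letting 14 go past the index twice and stopping on it the third time, then counter-clockwise, letting 9 go past once and stopping on it the second time, then clockwise straight to 22; now draw the bolt back toward the dial and raise the lid fully. Stand the rods upright, coloured grips up, in the holder under the lid, close the lid, push the bolt fully home and leave the dial at least a quarter turn away from 22, without disturbing the other things on the bench.

Things in the scene. Friction and masses are not known exactly. Their poses are not given: they have to be found in the camera images.
- lockbox: grey steel lockbox, fixed, 190 (x) x 256 (y) mm, flat deck 107 mm above the bench; origin mid-underside, x away from the robot, y to its left. Dial on the left half; under the lid on the right a holder is sunk in the deck: slot 134 (x) x 40 (y) mm centred at x 0, y -81, floor 12 mm above the bench (95 deep), with thin partitions at x -22.5 and +22.5 making three cells about 40 x 40 mm
- dial (a joint): black dial, 40 white marks on its skirt; rad, grows clockwise seen from above, unwrapped over many turns, no end stop. 0 = mark 0 (broad, red, red dot) at the index. Clockwise counts up: number at the index = 40 x angle / (2 pi) modulo 40, 9 degrees a number. Marks longer every 5; 10, 20, 30 have one, two, three white dots. Turns with 0.05 N m, stays where left; blocked while the bolt is drawn
- dial_knob (a point): centre of the dial's round fluted grip (44 mm across, 12.5 to 46 mm above the deck), on its upright axis 38 mm above the deck; the skirt round it is 92 mm across, 12 mm high
- dial_last (a point): point over mark 22 on the dial's skirt, 45 mm from the axis; turns with the dial
- index_mark (a point): fixed point at the inner end of the red index line, 45 mm from the dial's axis on the robot's side. A three-wheel lock is behind it: each wheel is picked up after almost a turn of lost motion; each number must be right to within one mark. If the bolt will not draw, dial all three numbers again from the first
- bolt (a joint): sliding bolt between dial and lid; m, 0 = home in the side of the lid (locks it), 0.016 = drawn fully back toward the dial (lockbox +y). Needs about 2 N, stays where left; stops within 2 mm if the combination is not set
- bolt_knob (a point): the bolt's upright black knob, 17 mm across, 18 to 40 mm above the deck; point on its axis 31 mm above the deck, moves with the bolt
- lid (a joint): grey domed lid over the holder, 152 (x) x 88 (y) x 52 mm high; rad, 0 = shut, 1.6 = fully open (stop). Hinged along its far edge, opens upward away from the robot; a friction hinge holds it wherever it is left (about 4 N at the handle to open, less to close)
- lid_handle (a point): middle of the lid's round handle bar, 9 mm thick, 64 mm long, parallel to the hinge, 40 mm in front of the lid's front face and, when shut, 30 mm above the deck; moves with the lid
- lid_hinge (a point): middle of the lid's hinge axis at deck height (axis along the lockbox's y); the shut lid's handle is 192 mm in front of it and 30 mm above it
- rod_blue: sealed check-source rod, 140 mm long, 90 g: square blue grip 18 x 18 x 48 mm, then a 16 mm round aluminium shaft, 92 mm long, with a dark tip. Starts lying on the bench, grip roughly toward the robot. Origin at mid-length on its underside (9 mm below the axis as it lies at the start); x runs along it from grip to tip. May be absent
- rod_blue_tip (a point): centre of the blue rod's tip face, the end that goes down into the holder
- rod_yellow: sealed check-source rod, 140 mm long, 90 g: square yellow grip 18 x 18 x 48 mm, then a 16 mm round aluminium shaft, 92 mm long, with a dark tip. Starts lying on the bench, grip roughly toward the robot. Origin at mid-length on its underside (9 mm below the axis as it lies at the start); x runs along it from grip to tip. May be absent
- rod_yellow_tip (a point): centre of the yellow rod's tip face, the end that goes down into the holder
- rod_green: sealed check-source rod, 140 mm long, 90 g: square green grip 18 x 18 x 48 mm, then a 16 mm round aluminium shaft, 92 mm long, with a dark tip. Starts lying on the bench, grip roughly toward the robot. Origin at mid-length on its underside (9 mm below the axis as it lies at the start); x runs along it from grip to tip. May be absent
- rod_green_tip (a point): centre of the green rod's tip face, the end that goes down into the holder
- amber_bottle: amber bottle, 46 x 102 mm; a bystander, to be left alone; origin in the middle of its underside
- wash_bottle: wash bottle, 66 x 96 x 201 mm; a bystander, to be left alone; origin in the middle of its underside
- beaker: glass beaker, 53 x 69 mm; a bystander, to be left alone; origin in the middle of its underside
- masking_tape: roll of tape, 104 x 25 mm; a bystander, to be left alone; origin in the middle of its underside
- zero_cal_box: black round box, 64 x 25 mm; a bystander, to be left alone; origin in the middle of its underside
- micropipette: micropipette lying, 230 mm; a bystander, to be left alone; origin in the middle of its underside

How it is judged:
By the outcome, as a careful person would: the job done as asked, in the order asked, and still so for the second after the job is handed in, with the robot touching nothing.
Of rod_blue, rod_yellow, rod_green only 2 to 3 are there at a start; the rules pass over those that are not, and their reading is None.
At some moment in a run one of rod_blue, rod_yellow, rod_green may be knocked a few centimetres aside while the robot is not near it.
Once in a run the grip may slacken for a moment while it holds something.
It also fails if it takes over 210 s, if anything falls off the work surface, if the arm or the gripper's body presses on something with over 40 N, if the wrist force passes 120 N, or if a joint passes its speed limit or range.

## Working session

There is one attempt and no reset: what is moved stays moved. The work goes in short steps, Python scripts to look and compute and a shell command to move; the robot and the scene stay as the last step left them, time stands still between calls to the robot, and variables do not carry over. Pictures are saved under pics/ and viewed, about 12 in all and at most 16, crops included, and the job is handed in when it is done.

```bash
mkdir -p pics; cat > h.py <<'E'
from bench import r
import numpy as np, cv2
def ray(c,u,v,z):
    "pixel -> world on plane z"
    R,t,K=map(np.array,(c["R"],c["t"],c["K"]))
    d=R.T@np.linalg.inv(K)@np.array([u,v,1.]); o=-R.T@t
    return o+d*(z-o[2])/d[2]
def cloud(c):
    R,t,K=map(np.array,(c["R"],c["t"],c["K"]))
    v,u=np.mgrid[:480,:640]; Z=c["z_map"]
    P=np.stack([(u-K[0,2])/K[0,0]*Z,(v-K[1,2])/K[1,1]*Z,Z],-1)
    return (P-t)@R
def px(c,X):
    p=np.array(c["K"])@(np.array(c["R"])@np.array(X)+np.array(c["t"])); return p[:2]/p[2]
E
python3 - <<'E'
from h import *
for n in("scene","top"):
    c=r.camera(n); cv2.imwrite(f"pics/{n}0.png",c["pixels"]); np.savez(f"{n}0.npz",**c)
    print(n,-np.array(c["R"]).T@c["t"],c["K"][0][0])
s=r.read_state();print(s,r.nose_length)
E
```

```text
scene [-0.35458759  0.00456316  1.54624755] 583.0349759336104
top [0.37557887 0.10868892 1.37391383] 491.321397906419
{'time': 0.1, 'joint_positions': array([ 1.25839253,  0.33278456, -0.06469755,  1.46088275,  0.02155397,
        1.34989332, -0.08850354]), 'joint_vel': array([ 2.52891424e-03, -9.19279589e-04,  9.41215130e-04, -5.41604605e-04,
        7.91110063e-04,  1.11566126e-05, -1.08393382e-03]), 'joint_torque': array([ 1.73024942e-03, -6.24544859e+01,  2.46517814e-02, -3.90716958e+01,
       -6.14900957e-02,  3.66973865e-02,  5.56964028e-05]), 'ee_pos': array([ 0.17851056, -0.59859317,  0.2227364 ]), 'eef_rot': array([ 8.01800261e-01, -5.97591779e-01, -5.15659735e-04, -3.75035354e-04]), 'ft_force': array([ 0.08935489,  0.91506229, -1.05354317]), 'torque': array([-0.02672109,  0.01053024, -0.01405702]), 'width': 0.08691334357079726} 0.025
```

View pics/scene0.png

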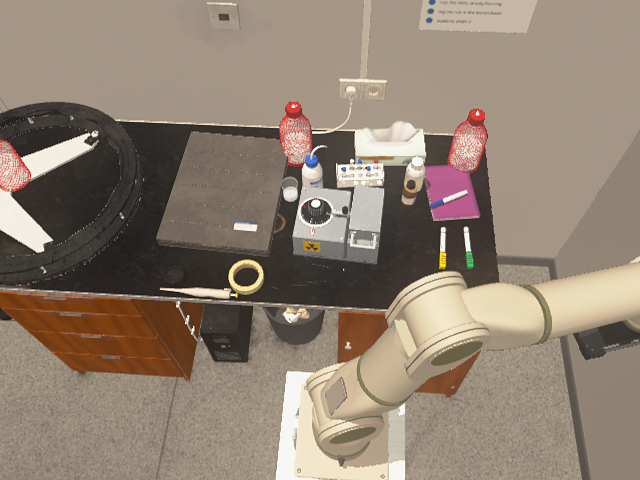

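View pics/top0.png

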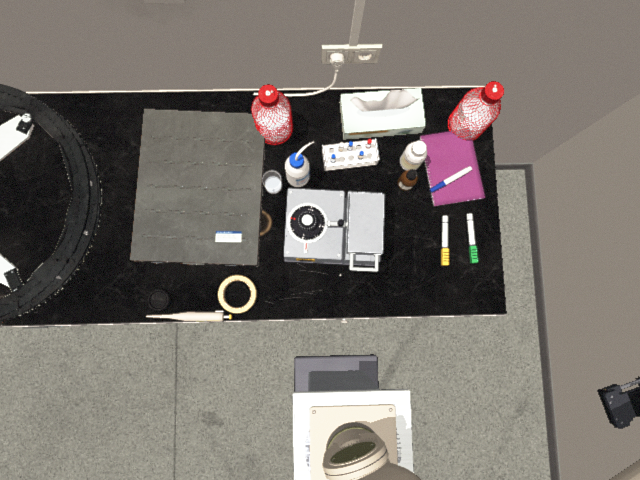

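Both views show two rods only: yellow (top ≈445,240) and green (≈473,238). The box is at ≈(335,228), with its dial at (307,222), bolt knob at (341,223), lid at (366,222) and handle at (363,263). Now I'll measure them.

```bash
python3 - <<'E'
from h import *
c=dict(np.load("top0.npz"));P=cloud(c);im=c["pixels"];hsv=cv2.cvtColor(im,cv2.COLOR_BGR2HSV)
roi=np.zeros((480,640),bool);roi[180:280,275:395]=1
m=roi&(abs(P[...,2]-.107)<.006);print("deck z",np.median(P[m][:,2]),"x",np.percentile(P[m][:,0],[1,99]),"y",np.percentile(P[m][:,1],[1,99]))
m=(roi&(abs(P[...,2]-.107)<.05)&(P[...,2]>.09)).astype(np.uint8)
cs=max(cv2.findContours(m,0,2)[0],key=cv2.contourArea);print("box rect",cv2.minAreaRect(P[m>0][:,:2].astype(np.float32)))
m=roi&(P[...,2]>.15)&(P[...,1]<0.12); 
Q=P[m];print("top z max",Q[:,2].max(),"lid",np.percentile(Q,[1,50,99],axis=0),cv2.minAreaRect(Q[:,:2].astype(np.float32)))
for n,(lo,hi) in dict(y=(18,35),g=(55,85)).items():
  m=(hsv[...,0]>lo)&(hsv[...,0]<hi)&(hsv[...,1]>120)&(hsv[...,2]>60);m[:,:420]=0;m[:200]=0;m[280:]=0;m[:,500:]=0
  v,u=np.nonzero(m);print(n,len(u),u.mean(),v.mean(),ray(c,u.mean(),v.mean(),.018),"z",np.median(P[m][:,2]))
  # whole rod
  w=(P[...,2]>.006)&(P[...,2]<.03)&(abs(P[...,0]-ray(c,u.mean(),v.mean(),.018)[0]-.04)<.11)&(abs(P[...,1]-ray(c,u.mean(),v.mean(),.018)[1])<.03)
  w=w&((hsv[...,2]>120)|m); Q=P[w]
  mu=Q.mean(0);vv=np.linalg.svd(Q[:,:2]-mu[:2])[2][0] if len(Q)<4000 else 0
  print(len(Q),mu,vv,cv2.minAreaRect(Q[:,:2].astype(np.float32)))
for nm,(u,v,z) in dict(dial=(307,222,.15),bolt=(341,223,.147),handle=(363,265,.137)).items():print(nm,ray(c,u,v,z),P[v,u])
E
```

```text
deck z 0.10685290926751745 x [0.4956485  0.68509752] y [-0.0574881   0.16987446]
box rect ((0.5768604278564453, 0.044770292937755585), (0.2517671287059784, 0.21287059783935547), 85.7754898071289)
top z max 1.3739138266461575 lid [[ 0.37557887 -0.08007086  0.15079228]
 [ 0.5839249  -0.03156096  0.15832672]
 [ 0.65863021  0.11626294  1.37391383]] ((0.521734356880188, 0.011958234012126923), (0.2816166877746582, 0.20872242748737335), 3.0463225841522217)
y 160 444.95 256.5 [ 0.50807661 -0.27001097  0.018     ] z 0.015322353316532408
320 [ 0.55160772 -0.27247016  0.01452905] [-0.99897302  0.04530907] ((0.5709542036056519, -0.2718218266963959), (0.17268124222755432, 0.03205908089876175), 2.8604021072387695)
g 139 473.0143884892086 254.15827338129498 [ 0.512945   -0.34896584  0.018     ] z 0.015672781419269633
301 [ 0.55392748 -0.34881255  0.01474228] [-0.99959213 -0.02855833] ((0.5597437620162964, -0.34907346963882446), (0.1384148746728897, 0.020216407254338264), 1.5391019582748413)
dial [0.59018056 0.11161414 0.15      ] [0.5901004  0.11161305 0.15045715]
bolt [0.58638232 0.02550364 0.147     ] [0.58660742 0.02541482 0.14568989]
handle [ 0.4793511  -0.02759402  0.137     ] [ 0.48980952 -0.04132895  0.01234079]
```

```bash
python3 -m creep '[{"spin":0}]'; python3 - <<'E'
from h import *
from scipy.spatial.transform import Rotation as Ro
c=r.camera("wrist");s=r.read_state();T=Ro.from_quat(s["eef_rot"]).as_matrix()
print(T); o=-np.array(c["R"]).T@c["t"];print("cam in tool",T.T@(o-s["ee_pos"]),"cam axes in tool",(np.array(c["R"])@T).round(2),c["K"])
E
```

```text
[[ 2.85776069e-01 -9.58296365e-01 -3.37957224e-04]
 [-9.58295806e-01 -2.85776268e-01  1.03553484e-03]
 [-1.08892943e-03  2.79319132e-05 -9.99999407e-01]]
cam in tool [ 8.14162640e-05 -8.33903165e-02 -1.61466046e-01] cam axes in tool [[ 1.   -0.    0.  ]
 [ 0.    0.95 -0.3 ]
 [-0.    0.3   0.95]] [[414.10750078   0.         318.44567371]
 [  0.         414.10750078 239.58739077]
 [  0.           0.           1.        ]]invalid input at $[0]: expected keys x, y, z, spin
```

```bash
python3 -m creep '[{"x":0.04,"y":0.05,"z":0.03,"spin":-5},{"x":0.08,"y":0.1,"z":0.05,"spin":-10},{"x":0.12,"y":0.15,"z":0.06,"spin":-15},{"x":0.17,"y":0.19,"z":0.06,"spin":-17},{"x":0.21,"y":0.23,"z":0.06,"spin":-17},{"x":0.25,"y":0.28,"z":0.06,"spin":-17},{"x":0.28,"y":0.33,"z":0.06,"spin":-17},{"x":0.31,"y":0.38,"z":0.06,"spin":-17},{"x":0.34,"y":0.43,"z":0.05,"spin":-17},{"x":0.36,"y":0.48,"z":0.05,"spin":-17},{"x":0.38,"y":0.53,"z":0.04,"spin":-17},{"x":0.39,"y":0.58,"z":0.03,"spin":-17}]'; python3 -m creep '[{"x":0.01,"y":0.05,"z":0,"spin":0},{"x":0.02,"y":0.1,"z":0,"spin":0},{"x":0.022,"y":0.13,"z":0,"spin":0},{"x":0.022,"y":0.13,"z":0,"spin":0},{"x":0.022,"y":0.13,"z":0,"spin":0}]'
python3 - <<'E'
from h import *
s=r.read_state();print(s["joint_positions"].round(3))
c=r.camera("wrist");cv2.imwrite("pics/w1.png",c["pixels"]);np.savez("w1.npz",**c)
c=dict(np.load("top0.npz"));P=cloud(c)
m=(P[...,0]>.64)&(P[...,0]<.85)&(P[...,1]>.03)&(P[...,1]<.24)&(P[...,2]>.12)&(P[...,2]<.3);Q=P[m];
d=np.hypot(Q[:,0]-.59,Q[:,1]-.1116);i=np.argsort(d)
print(Q.min(0),Q.max(0),[(d[j].round(3),Q[j].round(3)) for j in i[::max(1,len(i)//14)]])
E
```

```text
time: 1.65
ee_pos: [0.5691, -0.0172, 0.2529]
eef_rot: [-0.705, 0.71, 0.0, 0.0]
ft_force: [0.5, -0.8, 0.8]
width: 0.087
time: 2.28
ee_pos: [0.5907, 0.11, 0.2532]
eef_rot: [-0.704, 0.71, -0.0, -0.0]
ft_force: [0.2, -0.5, 0.3]
width: 0.0869
[ 0.22   0.325 -0.607  1.457  0.186  1.418 -1.97 ]
[0.72262966 0.0921817  0.12006077] [0.84990247 0.21988163 0.20473263] [(np.float64(0.133), array([0.723, 0.125, 0.123])), (np.float64(0.141), array([0.729, 0.135, 0.13 ])), (np.float64(0.144), array([0.733, 0.132, 0.154])), (np.float64(0.146), array([0.733, 0.14 , 0.134])), (np.float64(0.149), array([0.739, 0.114, 0.131])), (np.float64(0.152), array([0.742, 0.117, 0.129])), (np.float64(0.156), array([0.746, 0.111, 0.127])), (np.float64(0.159), array([0.747, 0.139, 0.161])), (np.float64(0.162), array([0.75 , 0.131, 0.166])), (np.float64(0.165), array([0.753, 0.136, 0.19 ])), (np.float64(0.169), array([0.758, 0.121, 0.165])), (np.float64(0.173), array([0.762, 0.12 , 0.2  ])), (np.float64(0.179), array([0.768, 0.115, 0.197])), (np.float64(0.27), array([0.847, 0.192, 0.122])), (np.float64(0.28), array([0.85 , 0.217, 0.139]))]
```

View pics/w1.png

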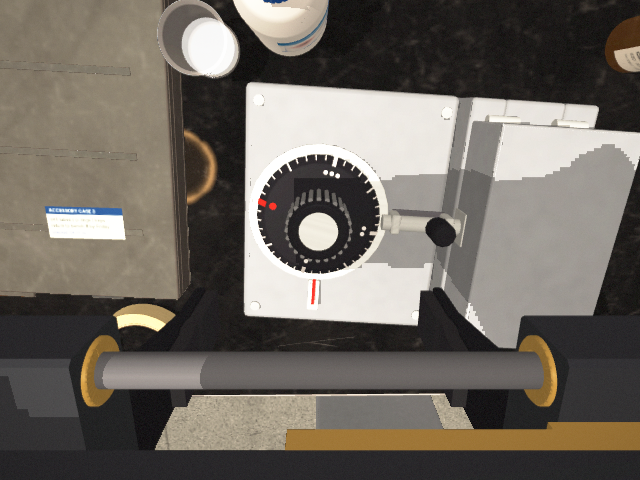

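The wrist view shows the dial hub at (319,231), the red 0 at (269,205), the index line at (314,292) and the bolt knob at (441,231). The corner screws are at (259,100), (446,113), (255,306) and (416,315).

```bash
cat >> h.py <<'E'
def dialread(c,D,yaw,zs=.119):
    "number at the index, from the red 0 mark on the skirt; D dial axis xy, yaw box yaw deg"
    h=cv2.cvtColor(c["pixels"],cv2.COLOR_BGR2HSV)
    m=((h[...,0]<8)|(h[...,0]>172))&(h[...,1]>130)&(h[...,2]>90)
    v,u=np.nonzero(m);W=np.array([ray(c,a,b,zs)[:2] for a,b in zip(u,v)])-D
    d=np.hypot(*W.T);k=(d>.024)&(d<.0475);W=W[k]
    if len(W)<3:return None
    a=np.degrees(np.arctan2(*W.mean(0)[::-1]))   # ccw from +x
    n=(180+yaw-a)/9%40     # 0 clockwise of the index by n marks
    return n,len(W),np.hypot(*W.mean(0))
E
python3 - <<'E'
from h import *
c=dict(np.load("w1.npz"));P=cloud(c)
for n,(u,v) in dict(s1=(259,100),s2=(446,113),s3=(255,306),s4=(416,315)).items():print(n,ray(c,u,v,.1075).round(4),P[v,u].round(3))
print("hub",ray(c,319,231,.153).round(4),P[231,319].round(3),"bolt",ray(c,441,231,.147).round(4),P[231,441].round(3))
h=cv2.cvtColor(c["pixels"],cv2.COLOR_BGR2HSV);m=((h[...,0]<8)|(h[...,0]>172))&(h[...,1]>130)&(h[...,2]>90);m[:270]=0;m[310:]=0;m[:,:300]=0;m[:,330:]=0
v,u=np.nonzero(m);print("index",ray(c,u.mean(),v.mean(),.1075),ray(c,u[v==v.min()].mean(),v.min(),.1075),ray(c,u[v==v.max()].mean(),v.max(),.1075))
m=(cv2.inRange(c["pixels"],(190,190,180),(255,255,255))>0)&(abs(P[...,2]-.153)<.004)&(np.hypot(P[...,0]-.59,P[...,1]-.11)<.025);v,u=np.nonzero(m);q=P[m];print("hub cloud",q.mean(0),len(q))
D=q.mean(0)[:2]
for y in(0,-3,3):print(dialread(c,D,y))
# skirt edge check: cloud at z .119
m=(abs(P[...,2]-.119)<.004)&(np.hypot(*(P[...,:2]-D).transpose(2,0,1))<.055);q=P[m][:,:2].astype(np.float32);print("skirt circ",cv2.minEnclosingCircle(q))
t=dict(np.load("top0.npz"));P=cloud(t)
m=(P[...,2]>.157)&(P[...,2]<.17)&(abs(P[...,0]-.58)<.12)&(abs(P[...,1]+.04)<.06);print("lid top",cv2.minAreaRect(P[m][:,:2].astype(np.float32)))
m=(abs(P[...,2]-.137)<.012)&(abs(P[...,0]-.47)<.03)&(abs(P[...,1]+.04)<.06);print("handle",cv2.minAreaRect(P[m][:,:2].astype(np.float32)),m.sum())
E
```

```text
s1 [0.6792 0.1508 0.1075] [0.679 0.151 0.109]
s2 [0.6695 0.0185 0.1075] [0.669 0.018 0.107]
s3 [0.5189 0.1622 0.1075] [0.52  0.162 0.109]
s4 [0.5097 0.0295 0.1075] [0.51  0.03  0.108]
hub [0.5963 0.1092 0.153 ] [0.597 0.109 0.154] bolt [0.5939 0.0269 0.147 ] [0.594 0.027 0.147]
index [0.53223028 0.11448028 0.1075    ] [0.54259284 0.11392832 0.1075    ] [0.52130973 0.11538638 0.1075    ]
hub cloud [0.59647215 0.10987697 0.15377236] 1123
(np.float64(11.777613254764782), 104, np.float64(0.03879730833435625))
(np.float64(11.44427992143145), 104, np.float64(0.03879730833435625))
(np.float64(12.110946588098116), 104, np.float64(0.03879730833435625))
skirt circ ((0.5967209339141846, 0.10541324317455292), 0.050300419330596924)
lid top ((0.5848143696784973, -0.03599762171506882), (0.08805033564567566, 0.1522664874792099), 85.99199676513672)
handle ((0.4829217195510864, -0.028579749166965485), (0.07285907119512558, 0.03653362765908241), 86.10601043701172) 171
```

Box yaw is ≈ -4.1°, the dial axis is at (0.5965, 0.1095), and the dial reads ≈ 11.3. Going to 14 on the third pass takes +744°, or 3 strokes of 248°. I'll wind the wrist counter-clockwise, then descend.

```bash
python3 -m creep '[{"x":0.003,"y":0,"z":0,"spin":10.3},{"x":0.006,"y":0,"z":0,"spin":20.7},{"x":0.006,"y":0,"z":0,"spin":31},{"x":0.006,"y":0,"z":0,"spin":41.3},{"x":0.006,"y":0,"z":0,"spin":51.7},{"x":0.006,"y":0,"z":0,"spin":62},{"x":0.006,"y":0,"z":0,"spin":72.3},{"x":0.006,"y":0,"z":0,"spin":82.7},{"x":0.006,"y":0,"z":0,"spin":93},{"x":0.006,"y":0,"z":0,"spin":103.3},{"x":0.006,"y":0,"z":0,"spin":113.7},{"x":0.006,"y":0,"z":0,"spin":124}]' 0.065 20
python3 -m creep '[{"x":0,"y":0,"z":0,"spin":10.3},{"x":0,"y":0,"z":0,"spin":20.7},{"x":0,"y":0,"z":0,"spin":31},{"x":0,"y":0,"z":0,"spin":41.3},{"x":0,"y":0,"z":0,"spin":51.7},{"x":0,"y":0,"z":0,"spin":62},{"x":0,"y":0,"z":0,"spin":72.3},{"x":0,"y":0,"z":0,"spin":82.7},{"x":0,"y":0,"z":0,"spin":93},{"x":0,"y":0,"z":0,"spin":103.3},{"x":0,"y":0,"z":0,"spin":113.7},{"x":0,"y":0,"z":0,"spin":124}]'
python3 - <<'E'
from h import *
from scipy.spatial.transform import Rotation as Ro
s=r.read_state();print(s["joint_positions"].round(3),s["ee_pos"],Ro.from_quat(s["eef_rot"]).as_matrix()[:2,0])
c=r.camera("wrist");P=cloud(c)
m=(P[...,2]>.1515)&(P[...,2]<.157)&(np.hypot(P[...,0]-.59,P[...,1]-.11)<.025);print("hub",(P[m].min(0)+P[m].max(0))/2,m.sum(),P[m].mean(0))
print(dialread(c,np.array([.5965,.1095]),-4.1))
E
```

```text
time: 3.82
ee_pos: [0.5968, 0.1092, 0.2534]
eef_rot: [0.957, 0.291, -0.0, 0.0]
ft_force: [-0.3, 1.0, -0.6]
width: 0.0652
time: 5.32
ee_pos: [0.5969, 0.1092, 0.2532]
eef_rot: [0.192, 0.981, -0.001, -0.0]
ft_force: [0.6, -0.2, -0.5]
width: 0.065
[ 0.645  0.633 -1.355  1.42   0.617  1.568  2.09 ] [0.59688302 0.10920809 0.25320321] [-0.9258941   0.37778314]
hub [0.5943497  0.10948899 0.15357945] 2734 [0.59513118 0.10915895 0.15337736]
(np.float64(11.186979365847249), 58, np.float64(0.03981817112988154))
```

```bash
python3 -m creep '[{"x":0,"y":0,"z":-0.035,"spin":0},{"x":0,"y":0,"z":-0.07,"spin":0},{"x":0,"y":0,"z":-0.09,"spin":0},{"x":0,"y":0,"z":-0.103,"spin":0},{"x":0,"y":0,"z":-0.103,"spin":0}]'
python3 -m creep '[{"x":0,"y":0,"z":0,"spin":0},{"x":0,"y":0,"z":0,"spin":0},{"x":0,"y":0,"z":0,"spin":0},{"x":0,"y":0,"z":0,"spin":0}]' 0.035 20
python3 -m creep '[{"x":0,"y":0,"z":0,"spin":-10.3},{"x":0,"y":0,"z":0,"spin":-20.7},{"x":0,"y":0,"z":0,"spin":-31},{"x":0,"y":0,"z":0,"spin":-41.3},{"x":0,"y":0,"z":0,"spin":-51.7},{"x":0,"y":0,"z":0,"spin":-62},{"x":0,"y":0,"z":0,"spin":-72.3},{"x":0,"y":0,"z":0,"spin":-82.7},{"x":0,"y":0,"z":0,"spin":-93},{"x":0,"y":0,"z":0,"spin":-103.3},{"x":0,"y":0,"z":0,"spin":-113.7},{"x":0,"y":0,"z":0,"spin":-124}]'
python3 - <<'E'
from h import *
s=r.read_state();print(s["joint_positions"].round(3))
for n in("wrist","top","scene"):
  c=r.camera(n);cv2.imwrite(f"pics/{n}2.png",c["pixels"]);print(n,dialread(c,np.array([.5965,.1095]),-4.1))
print("expect",(11.3+124/9)%40)
E
```

```text
time: 6.0
ee_pos: [0.5966, 0.1108, 0.1503]
eef_rot: [0.195, 0.981, -0.0, -0.0]
ft_force: [-0.6, -0.7, 0.7]
width: 0.065
time: 6.5
ee_pos: [0.5973, 0.111, 0.151]
eef_rot: [0.194, 0.981, 0.0, 0.001]
ft_force: [3.2, -0.6, 2.2]
width: 0.0424
time: 8.0
ee_pos: [0.5974, 0.1098, 0.151]
eef_rot: [0.958, 0.286, 0.001, 0.001]
ft_force: [1.8, -3.9, 1.6]
width: 0.0424
[ 0.417  0.487 -0.885  1.568  0.391  1.272  0.051]
wrist (np.float64(24.93904837451841), 4, np.float64(0.04086430935680985))
top None
scene None
expect 25.07777777777778
```

The dial follows the grip (24.9 against 25.1 expected). Next I finish stroke 1, regrip and make stroke 2.

```bash
python3 -m creep '[{"x":0,"y":0,"z":0,"spin":-10.3},{"x":0,"y":0,"z":0,"spin":-20.7},{"x":0,"y":0,"z":0,"spin":-31},{"x":0,"y":0,"z":0,"spin":-41.3},{"x":0,"y":0,"z":0,"spin":-51.7},{"x":0,"y":0,"z":0,"spin":-62},{"x":0,"y":0,"z":0,"spin":-72.3},{"x":0,"y":0,"z":0,"spin":-82.7},{"x":0,"y":0,"z":0,"spin":-93},{"x":0,"y":0,"z":0,"spin":-103.3},{"x":0,"y":0,"z":0,"spin":-113.7},{"x":0,"y":0,"z":0,"spin":-124}]' |tail -1
python3 -m creep '[{"x":0,"y":0,"z":0,"spin":0},{"x":0,"y":0,"z":0,"spin":0},{"x":0,"y":0,"z":0,"spin":0}]' 0.065 20 |tail -1
python3 - <<'E'
from h import *
c=r.camera("wrist");print(dialread(c,np.array([.5965,.1095]),-4.1),"expect",(11.3+248/9)%40)
E
python3 -m creep '[{"x":0,"y":0,"z":0,"spin":10.3},{"x":0,"y":0,"z":0,"spin":20.7},{"x":0,"y":0,"z":0,"spin":31},{"x":0,"y":0,"z":0,"spin":41.3},{"x":0,"y":0,"z":0,"spin":51.7},{"x":0,"y":0,"z":0,"spin":62},{"x":0,"y":0,"z":0,"spin":72.3},{"x":0,"y":0,"z":0,"spin":82.7},{"x":0,"y":0,"z":0,"spin":93},{"x":0,"y":0,"z":0,"spin":103.3},{"x":0,"y":0,"z":0,"spin":113.7},{"x":0,"y":0,"z":0,"spin":124}]' |tail -1
python3 -m creep '[{"x":0,"y":0,"z":0,"spin":10.3},{"x":0,"y":0,"z":0,"spin":20.7},{"x":0,"y":0,"z":0,"spin":31},{"x":0,"y":0,"z":0,"spin":41.3},{"x":0,"y":0,"z":0,"spin":51.7},{"x":0,"y":0,"z":0,"spin":62},{"x":0,"y":0,"z":0,"spin":72.3},{"x":0,"y":0,"z":0,"spin":82.7},{"x":0,"y":0,"z":0,"spin":93},{"x":0,"y":0,"z":0,"spin":103.3},{"x":0,"y":0,"z":0,"spin":113.7},{"x":0,"y":0,"z":0,"spin":124}]'
python3 - <<'E'
from h import *
c=r.camera("wrist");print(dialread(c,np.array([.5965,.1095]),-4.1),r.read_state()["joint_positions"].round(2))
E
```

```text
width: 0.0431
width: 0.0619
(np.float64(38.13173706172018), 15, np.float64(0.041720284752698206)) expect 38.855555555555554
width: 0.065
time: 13.08
ee_pos: [0.5965, 0.1109, 0.1505]
eef_rot: [0.191, 0.982, -0.0, -0.0]
ft_force: [0.2, -0.3, 0.3]
width: 0.065
(np.float64(38.08052067960286), 229, np.float64(0.03941080973382018)) [ 0.63  0.7  -1.29  1.56  0.68  1.4   2.05]
```

```bash
python3 -m creep '[{"x":0,"y":0,"z":0,"spin":0},{"x":0,"y":0,"z":0,"spin":0},{"x":0,"y":0,"z":0,"spin":0},{"x":0,"y":0,"z":0,"spin":0}]' 0.035 30|tail -1
python3 -m creep '[{"x":0,"y":0,"z":0,"spin":-10.3},{"x":0,"y":0,"z":0,"spin":-20.7},{"x":0,"y":0,"z":0,"spin":-31},{"x":0,"y":0,"z":0,"spin":-41.3},{"x":0,"y":0,"z":0,"spin":-51.7},{"x":0,"y":0,"z":0,"spin":-62},{"x":0,"y":0,"z":0,"spin":-72.3},{"x":0,"y":0,"z":0,"spin":-82.7},{"x":0,"y":0,"z":0,"spin":-93},{"x":0,"y":0,"z":0,"spin":-103.3},{"x":0,"y":0,"z":0,"spin":-113.7},{"x":0,"y":0,"z":0,"spin":-124}]' |tail -1
python3 -m creep '[{"x":0,"y":0,"z":0,"spin":-10.3},{"x":0,"y":0,"z":0,"spin":-20.7},{"x":0,"y":0,"z":0,"spin":-31},{"x":0,"y":0,"z":0,"spin":-41.3},{"x":0,"y":0,"z":0,"spin":-51.7},{"x":0,"y":0,"z":0,"spin":-62},{"x":0,"y":0,"z":0,"spin":-72.3},{"x":0,"y":0,"z":0,"spin":-82.7},{"x":0,"y":0,"z":0,"spin":-93},{"x":0,"y":0,"z":0,"spin":-103.3},{"x":0,"y":0,"z":0,"spin":-113.7},{"x":0,"y":0,"z":0,"spin":-124}]' |tail -3
python3 -m creep '[{"x":0,"y":0,"z":0,"spin":0},{"x":0,"y":0,"z":0,"spin":0},{"x":0,"y":0,"z":0,"spin":0}]' 0.065 20 |tail -1
python3 - <<'E'
from h import *
c=r.camera("wrist");print(dialread(c,np.array([.5965,.1095]),-4.1),"expect",(38.1+248/9)%40)
E
python3 -m creep '[{"x":0,"y":0,"z":0,"spin":10.3},{"x":0,"y":0,"z":0,"spin":20.7},{"x":0,"y":0,"z":0,"spin":31},{"x":0,"y":0,"z":0,"spin":41.3},{"x":0,"y":0,"z":0,"spin":51.7},{"x":0,"y":0,"z":0,"spin":62},{"x":0,"y":0,"z":0,"spin":72.3},{"x":0,"y":0,"z":0,"spin":82.7},{"x":0,"y":0,"z":0,"spin":93},{"x":0,"y":0,"z":0,"spin":103.3},{"x":0,"y":0,"z":0,"spin":113.7},{"x":0,"y":0,"z":0,"spin":124}]' |tail -1
python3 -m creep '[{"x":0,"y":0,"z":0,"spin":10.3},{"x":0,"y":0,"z":0,"spin":20.7},{"x":0,"y":0,"z":0,"spin":31},{"x":0,"y":0,"z":0,"spin":41.3},{"x":0,"y":0,"z":0,"spin":51.7},{"x":0,"y":0,"z":0,"spin":62},{"x":0,"y":0,"z":0,"spin":72.3},{"x":0,"y":0,"z":0,"spin":82.7},{"x":0,"y":0,"z":0,"spin":93},{"x":0,"y":0,"z":0,"spin":103.3},{"x":0,"y":0,"z":0,"spin":113.7},{"x":0,"y":0,"z":0,"spin":124}]'
python3 - <<'E'
from h import *
c=r.camera("wrist");cv2.imwrite("pics/w3.png",c["pixels"]);print(dialread(c,np.array([.5965,.1095]),-4.1),r.read_state()["joint_positions"].round(2))
E
```

```text
width: 0.0421
width: 0.0419
eef_rot: [-0.702, 0.712, -0.0, -0.0]
ft_force: [0.7, -3.2, 0.4]
width: 0.042
width: 0.0617
(np.float64(25.701035240999463), 218, np.float64(0.03857089085306208)) expect 25.655555555555566
width: 0.065
time: 20.05
ee_pos: [0.5967, 0.1109, 0.1505]
eef_rot: [0.191, 0.982, 0.0, -0.0]
ft_force: [0.0, -0.5, 0.1]
width: 0.0652
(np.float64(25.63593642352137), 232, np.float64(0.03858878217784595)) [ 0.63  0.7  -1.28  1.56  0.67  1.39  2.06]
```

View pics/w3.png

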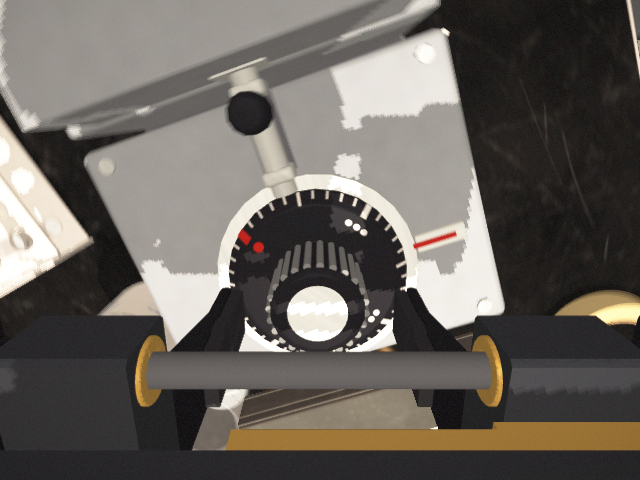

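The picture shows the 30 mark a few marks short of the index line (415,245), which agrees with the 25.6 reading. That leaves 255° to reach 14.

```bash
python3 -m creep '[{"x":0,"y":0,"z":0,"spin":0},{"x":0,"y":0,"z":0,"spin":0},{"x":0,"y":0,"z":0,"spin":0},{"x":0,"y":0,"z":0,"spin":0}]' 0.035 30|tail -1
python3 -m creep '[{"x":0,"y":0,"z":0,"spin":-10.3},{"x":0,"y":0,"z":0,"spin":-20.7},{"x":0,"y":0,"z":0,"spin":-31},{"x":0,"y":0,"z":0,"spin":-41.3},{"x":0,"y":0,"z":0,"spin":-51.7},{"x":0,"y":0,"z":0,"spin":-62},{"x":0,"y":0,"z":0,"spin":-72.3},{"x":0,"y":0,"z":0,"spin":-82.7},{"x":0,"y":0,"z":0,"spin":-93},{"x":0,"y":0,"z":0,"spin":-103.3},{"x":0,"y":0,"z":0,"spin":-113.7},{"x":0,"y":0,"z":0,"spin":-124}]' |tail -1
python3 -m creep '[{"x":0,"y":0,"z":0,"spin":-10.3},{"x":0,"y":0,"z":0,"spin":-20.7},{"x":0,"y":0,"z":0,"spin":-31},{"x":0,"y":0,"z":0,"spin":-41.3},{"x":0,"y":0,"z":0,"spin":-51.7},{"x":0,"y":0,"z":0,"spin":-62},{"x":0,"y":0,"z":0,"spin":-72.3},{"x":0,"y":0,"z":0,"spin":-82.7},{"x":0,"y":0,"z":0,"spin":-93},{"x":0,"y":0,"z":0,"spin":-103.3},{"x":0,"y":0,"z":0,"spin":-113.7},{"x":0,"y":0,"z":0,"spin":-124}]' |tail -3
python3 -m creep '[{"x":0,"y":0,"z":0,"spin":-7.3},{"x":0,"y":0,"z":0,"spin":-7.3},{"x":0,"y":0,"z":0,"spin":-7.3}]'
python3 - <<'E'
from h import *
c=r.camera("wrist");cv2.imwrite("pics/w4.png",c["pixels"]);print(dialread(c,np.array([.5965,.1095]),-4.1),r.read_state()["joint_positions"].round(2))
E
```

```text
width: 0.0421
width: 0.042
eef_rot: [-0.702, 0.712, -0.0, -0.0]
ft_force: [0.3, -3.0, 1.4]
width: 0.0421
time: 23.98
ee_pos: [0.5966, 0.1104, 0.1505]
eef_rot: [-0.659, 0.752, -0.0, -0.0]
ft_force: [-0.3, -3.7, 2.3]
width: 0.042
(np.float64(13.958267259871718), 210, np.float64(0.03918306013062699)) [ 0.12  0.38 -0.47  1.58  0.18  1.22 -2.09]
```

View pics/w4.png

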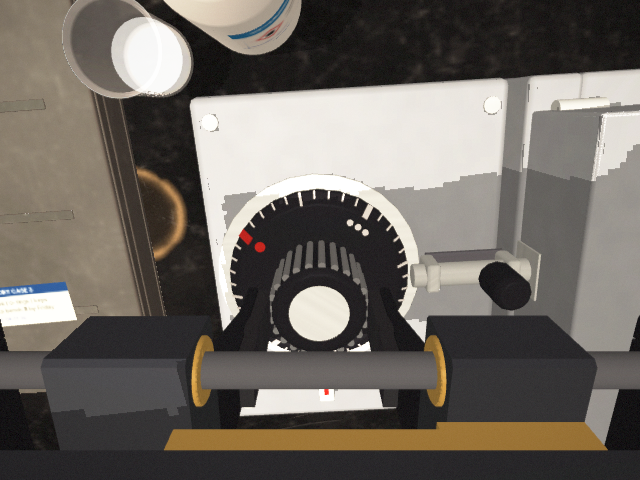

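14 is set (13.96). Next is counter-clockwise 405°.

```bash
python3 -m creep '[{"x":0,"y":0,"z":0,"spin":10},{"x":0,"y":0,"z":0,"spin":20},{"x":0,"y":0,"z":0,"spin":30},{"x":0,"y":0,"z":0,"spin":40},{"x":0,"y":0,"z":0,"spin":50},{"x":0,"y":0,"z":0,"spin":60},{"x":0,"y":0,"z":0,"spin":70},{"x":0,"y":0,"z":0,"spin":80},{"x":0,"y":0,"z":0,"spin":90},{"x":0,"y":0,"z":0,"spin":100},{"x":0,"y":0,"z":0,"spin":110},{"x":0,"y":0,"z":0,"spin":120}]' |tail -1
python3 -m creep '[{"x":0,"y":0,"z":0,"spin":10},{"x":0,"y":0,"z":0,"spin":20},{"x":0,"y":0,"z":0,"spin":30},{"x":0,"y":0,"z":0,"spin":40},{"x":0,"y":0,"z":0,"spin":50},{"x":0,"y":0,"z":0,"spin":60},{"x":0,"y":0,"z":0,"spin":70},{"x":0,"y":0,"z":0,"spin":80},{"x":0,"y":0,"z":0,"spin":90},{"x":0,"y":0,"z":0,"spin":100},{"x":0,"y":0,"z":0,"spin":110},{"x":0,"y":0,"z":0,"spin":120}]' |tail -3
python3 -m creep '[{"x":0,"y":0,"z":0,"spin":0},{"x":0,"y":0,"z":0,"spin":0}]' |tail -1
python3 -m creep '[{"x":0,"y":0,"z":0,"spin":0},{"x":0,"y":0,"z":0,"spin":0},{"x":0,"y":0,"z":0,"spin":0}]' 0.065 30 |tail -1
python3 - <<'E'
from h import *
c=r.camera("wrist");print(dialread(c,np.array([.5965,.1095]),-4.1),"expect",(13.96-240/9)%40)
E
python3 -m creep '[{"x":0,"y":0,"z":0,"spin":-10},{"x":0,"y":0,"z":0,"spin":-20},{"x":0,"y":0,"z":0,"spin":-30},{"x":0,"y":0,"z":0,"spin":-40},{"x":0,"y":0,"z":0,"spin":-50},{"x":0,"y":0,"z":0,"spin":-60},{"x":0,"y":0,"z":0,"spin":-70},{"x":0,"y":0,"z":0,"spin":-80},{"x":0,"y":0,"z":0,"spin":-90},{"x":0,"y":0,"z":0,"spin":-100},{"x":0,"y":0,"z":0,"spin":-110},{"x":0,"y":0,"z":0,"spin":-120}]' |tail -1
python3 -m creep '[{"x":0,"y":0,"z":0,"spin":-10},{"x":0,"y":0,"z":0,"spin":-20},{"x":0,"y":0,"z":0,"spin":-30},{"x":0,"y":0,"z":0,"spin":-40},{"x":0,"y":0,"z":0,"spin":-50},{"x":0,"y":0,"z":0,"spin":-60},{"x":0,"y":0,"z":0,"spin":-70},{"x":0,"y":0,"z":0,"spin":-80},{"x":0,"y":0,"z":0,"spin":-90},{"x":0,"y":0,"z":0,"spin":-90},{"x":0,"y":0,"z":0,"spin":-90}]' 
python3 -m creep '[{"x":0,"y":0,"z":0,"spin":0},{"x":0,"y":0,"z":0,"spin":0},{"x":0,"y":0,"z":0,"spin":0},{"x":0,"y":0,"z":0,"spin":0}]' 0.035 30|tail -1
python3 - <<'E'
from h import *
c=r.camera("wrist");d=dialread(c,np.array([.5965,.1095]),-4.1);print(d,"to go deg ccw",(d[0]-9)%40*9,r.read_state()["joint_positions"].round(2))
E
```

```text
width: 0.0422
eef_rot: [0.32, 0.947, 0.0, 0.0]
ft_force: [2.9, -2.5, -1.7]
width: 0.0421
width: 0.0423
width: 0.0616
(np.float64(27.432935289331475), 218, np.float64(0.03865530562354299)) expect 27.293333333333333
width: 0.0646
time: 30.58
ee_pos: [0.5965, 0.1113, 0.1504]
eef_rot: [0.832, -0.555, -0.0, 0.0]
ft_force: [0.2, 0.1, 0.5]
width: 0.0649
width: 0.0422
(np.float64(27.37841073154406), 150, np.float64(0.03898591981633346)) to go deg ccw 165.40569658389654 [ 0.18  0.4  -0.55  1.58  0.22  1.23 -1.59]
```

```bash
python3 -m creep '[{"x":0,"y":0,"z":0,"spin":10},{"x":0,"y":0,"z":0,"spin":20},{"x":0,"y":0,"z":0,"spin":30},{"x":0,"y":0,"z":0,"spin":40},{"x":0,"y":0,"z":0,"spin":50},{"x":0,"y":0,"z":0,"spin":60},{"x":0,"y":0,"z":0,"spin":70},{"x":0,"y":0,"z":0,"spin":80},{"x":0,"y":0,"z":0,"spin":90},{"x":0,"y":0,"z":0,"spin":100},{"x":0,"y":0,"z":0,"spin":110},{"x":0,"y":0,"z":0,"spin":120}]' |tail -1
python3 -m creep '[{"x":0,"y":0,"z":0,"spin":10},{"x":0,"y":0,"z":0,"spin":20},{"x":0,"y":0,"z":0,"spin":30},{"x":0,"y":0,"z":0,"spin":40},{"x":0,"y":0,"z":0,"spin":45.5},{"x":0,"y":0,"z":0,"spin":45.5},{"x":0,"y":0,"z":0,"spin":45.5}]' |tail -3
python3 - <<'E'
from h import *
c=r.camera("wrist");d=dialread(c,np.array([.5965,.1095]),-4.1);print(d,r.read_state()["joint_positions"].round(2))
E
```

```text
width: 0.0425
eef_rot: [0.658, 0.753, 0.0, 0.0]
ft_force: [3.4, -3.2, -0.9]
width: 0.0424
(np.float64(8.950987482635615), 143, np.float64(0.04019509787723182)) [ 0.52  0.56 -1.06  1.56  0.5   1.31  1.1 ]
```

9 is set (8.95). Now clockwise 117.4° to 22.

```bash
python3 -m creep '[{"x":0,"y":0,"z":0,"spin":-10},{"x":0,"y":0,"z":0,"spin":-20},{"x":0,"y":0,"z":0,"spin":-30},{"x":0,"y":0,"z":0,"spin":-40},{"x":0,"y":0,"z":0,"spin":-50},{"x":0,"y":0,"z":0,"spin":-60},{"x":0,"y":0,"z":0,"spin":-70},{"x":0,"y":0,"z":0,"spin":-80},{"x":0,"y":0,"z":0,"spin":-90},{"x":0,"y":0,"z":0,"spin":-100},{"x":0,"y":0,"z":0,"spin":-110},{"x":0,"y":0,"z":0,"spin":-117.4}]' |tail -1
python3 -m creep '[{"x":0,"y":0,"z":0,"spin":0},{"x":0,"y":0,"z":0,"spin":0}]' |tail -1
python3 -m creep '[{"x":0,"y":0,"z":0,"spin":0},{"x":0,"y":0,"z":0,"spin":0},{"x":0,"y":0,"z":0,"spin":0}]' 0.075
python3 - <<'E'
from h import *
from scipy.spatial.transform import Rotation as Ro
c=r.camera("wrist");d=dialread(c,np.array([.5965,.1095]),-4.1);s=r.read_state();print(d,s["joint_positions"].round(2),Ro.from_quat(s["eef_rot"]).as_matrix()[:2,0])
E
```

```text
width: 0.0425
width: 0.0422
time: 35.67
ee_pos: [0.5962, 0.1118, 0.1505]
eef_rot: [0.985, -0.17, -0.0, -0.0]
ft_force: [-0.5, -1.0, 0.5]
width: 0.064
(np.float64(22.000878062457584), 139, np.float64(0.03743180564476249)) [ 0.27  0.42 -0.68  1.58  0.28  1.24 -0.8 ] [ 0.94218218 -0.33510084]
```

22 is set (22.00). Now the bolt: I'll grip its knob with the jaws along the box's x axis.

```bash
python3 -m creep '[{"x":0,"y":0,"z":0.03,"spin":0},{"x":0,"y":0,"z":0.06,"spin":5},{"x":0,"y":-0.02,"z":0.06,"spin":10},{"x":-0.001,"y":-0.05,"z":0.06,"spin":15.5},{"x":-0.002,"y":-0.085,"z":0.06,"spin":15.5},{"x":-0.002,"y":-0.085,"z":0.06,"spin":15.5},{"x":-0.002,"y":-0.085,"z":0.06,"spin":15.5}]' 0.05
python3 - <<'E'
from h import *
c=r.camera("wrist");cv2.imwrite("pics/w5.png",c["pixels"]);P=cloud(c);im=c["pixels"]
m=(im.max(-1)<70)&(abs(P[...,2]-.146)<.006)&(abs(P[...,0]-.594)<.02)&(abs(P[...,1]-.027)<.02);q=P[m];print(m.sum(),q.mean(0) if len(q) else 0,q.min(0),q.max(0))
print(r.read_state()["ee_pos"])
E
```

```text
time: 36.6
ee_pos: [0.5945, 0.027, 0.2106]
eef_rot: [0.999, -0.036, 0.0, -0.0]
ft_force: [0.6, 0.7, -0.9]
width: 0.0502
635 [0.59027793 0.02583413 0.14618028] [0.5821168  0.01654103 0.14000835] [0.59820771 0.03289182 0.14910469]
[0.59449524 0.02745328 0.21056675]
```

```bash
python3 -m creep '[{"x":-0.003,"y":-0.001,"z":-0.03,"spin":0},{"x":-0.003,"y":-0.001,"z":-0.055,"spin":0},{"x":-0.003,"y":-0.001,"z":-0.0645,"spin":0},{"x":-0.003,"y":-0.001,"z":-0.0645,"spin":0}]'
python3 -m creep '[{"x":0,"y":0,"z":0,"spin":0},{"x":0,"y":0,"z":0,"spin":0},{"x":0,"y":0,"z":0,"spin":0},{"x":0,"y":0,"z":0,"spin":0}]' 0.01 25
python3 -m creep '[{"x":0,"y":0.004,"z":0,"spin":0},{"x":0.001,"y":0.008,"z":0,"spin":0},{"x":0.001,"y":0.012,"z":0,"spin":0},{"x":0.001,"y":0.016,"z":0,"spin":0},{"x":0.001,"y":0.0175,"z":0,"spin":0},{"x":0.001,"y":0.0175,"z":0,"spin":0}]'
```

```text
time: 37.15
ee_pos: [0.5915, 0.0258, 0.146]
eef_rot: [0.999, -0.035, -0.0, -0.0]
ft_force: [0.5, 0.0, -0.1]
width: 0.05
time: 37.65
ee_pos: [0.5917, 0.025, 0.1462]
eef_rot: [0.999, -0.036, 0.0, 0.0]
ft_force: [0.4, -0.1, 0.2]
width: 0.0177
time: 38.4
ee_pos: [0.5924, 0.0418, 0.1459]
eef_rot: [0.999, -0.036, -0.0, 0.001]
ft_force: [-4.6, -4.1, 2.5]
width: 0.0115
```

The width dropped from 17.7 to 11.5 mm, so the grip may have slid off the knob. I'll release and look.

```bash
python3 -m creep '[{"x":0,"y":0,"z":0,"spin":0},{"x":0,"y":0,"z":0,"spin":0},{"x":0,"y":0,"z":0.03,"spin":0},{"x":0,"y":0,"z":0.06,"spin":0},{"x":0,"y":0,"z":0.065,"spin":0},{"x":0,"y":0,"z":0.065,"spin":0}]' 0.05
python3 - <<'E'
from h import *
c=r.camera("wrist");cv2.imwrite("pics/w6.png",c["pixels"]);P=cloud(c);im=c["pixels"]
m=(im.max(-1)<70)&(abs(P[...,2]-.146)<.006)&(abs(P[...,0]-.594)<.02)&(abs(P[...,1]-.034)<.026);q=P[m];print(m.sum(),q.mean(0) if len(q) else 0,q.min(0),q.max(0),dialread(c,np.array([.5965,.1095]),-4.1))
E
```

```text
time: 39.15
ee_pos: [0.5927, 0.0428, 0.2107]
eef_rot: [0.999, -0.036, 0.0, -0.0]
ft_force: [-0.1, -0.0, -0.3]
width: 0.0494
628 [0.59133831 0.04184097 0.14618337] [0.58332395 0.03250274 0.14010021] [0.59944342 0.04893796 0.14903022] (np.float64(22.043850132919598), 133, np.float64(0.038129607690577265))
```

View pics/w6.png

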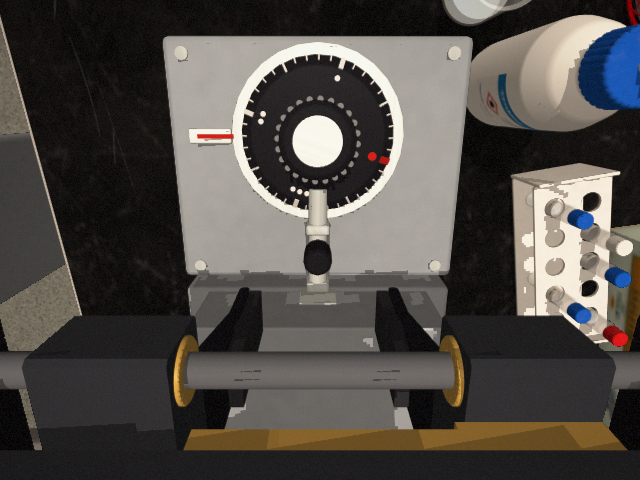

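The bolt is drawn 16 mm (knob y 0.0258→0.0418) and the dial still reads 22. Next I move over the lid handle and measure it.

```bash
python3 -m creep '[{"x":-0.03,"y":-0.02,"z":0,"spin":0},{"x":-0.06,"y":-0.04,"z":0,"spin":0},{"x":-0.09,"y":-0.06,"z":0,"spin":0},{"x":-0.12,"y":-0.07,"z":0,"spin":0},{"x":-0.12,"y":-0.07,"z":0,"spin":0},{"x":-0.12,"y":-0.07,"z":0,"spin":0}]' 0.032
python3 - <<'E'
from h import *
c=r.camera("wrist");cv2.imwrite("pics/w7.png",c["pixels"]);P=cloud(c)
m=(abs(P[...,2]-.137)<.007)&(P[...,0]<.485)&(P[...,0]>.44)&(P[...,1]<.02)&(P[...,1]>-.08);q=P[m];print(m.sum(),q.mean(0),np.median(q,0),cv2.minAreaRect(q[:,:2].astype(np.float32)))
m=(P[...,2]>.150)&(P[...,2]<.165)&(P[...,0]<.7)&(P[...,0]>.44)&(P[...,1]<.02)&(P[...,1]>-.1);q=P[m];print("lid",m.sum(),q.min(0),q.max(0))
E
```

```text
time: 39.95
ee_pos: [0.4728, -0.0273, 0.2106]
eef_rot: [0.999, -0.036, -0.0, -0.0]
ft_force: [-0.5, 0.0, 0.4]
width: 0.0321
2205 [ 0.47233428 -0.02902611  0.14076075] [ 0.47147711 -0.02824433  0.14100243] ((0.4742555618286133, -0.03016013279557228), (0.02142973057925701, 0.0727739930152893), 0.008864403702318668)
lid 34287 [ 0.50798497 -0.08741906  0.15001024] [0.65359483 0.01081995 0.16222997]
```

View pics/w7.png

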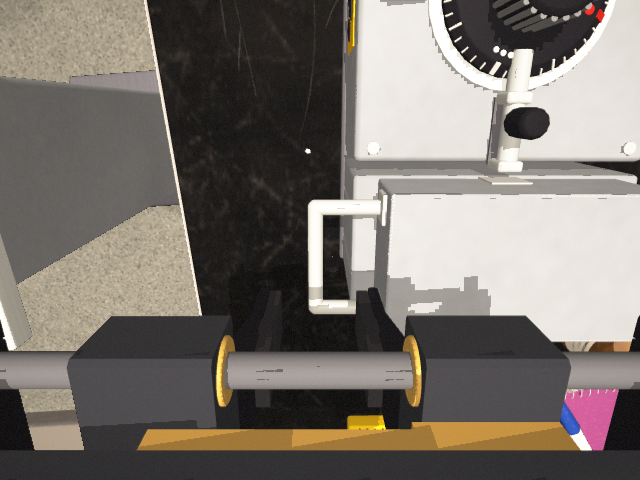

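The handle bar (316,255) is at x≈0.4715, y≈-0.029. I descend and grip it.

```bash
python3 -m creep '[{"x":-0.001,"y":-0.001,"z":-0.03,"spin":0},{"x":-0.001,"y":-0.001,"z":-0.055,"spin":0},{"x":-0.001,"y":-0.001,"z":-0.067,"spin":0},{"x":-0.001,"y":-0.001,"z":-0.067,"spin":0}]'
python3 -m creep '[{"x":0,"y":0,"z":0,"spin":0},{"x":0,"y":0,"z":0,"spin":0},{"x":0,"y":0,"z":0,"spin":0},{"x":0,"y":0,"z":0,"spin":0}]' 0.0 25
python3 -m creep '[{"x":0.002,"y":0,"z":0.0165,"spin":0},{"x":0.008,"y":-0.0005,"z":0.033,"spin":0},{"x":0.0145,"y":-0.001,"z":0.0485,"spin":0},{"x":0.022,"y":-0.0015,"z":0.064,"spin":0},{"x":0.022,"y":-0.0015,"z":0.064,"spin":0}]'
```

```text
time: 40.5
ee_pos: [0.4716, -0.028, 0.1434]
eef_rot: [0.999, -0.035, -0.001, -0.0]
ft_force: [-0.3, 0.1, 0.8]
width: 0.0322
time: 41.0
ee_pos: [0.4717, -0.0285, 0.1442]
eef_rot: [0.999, -0.036, 0.0, 0.0]
ft_force: [0.4, -0.3, 0.1]
width: 0.0032
time: 41.62
ee_pos: [0.4949, -0.0299, 0.2095]
eef_rot: [0.999, -0.036, 0.001, -0.0]
ft_force: [0.1, -0.3, 0.4]
width: 0.0001
```

The fingers closed on nothing. I'll look.

```bash
python3 - <<'E'
from h import *
c=r.camera("wrist");cv2.imwrite("pics/w8.png",c["pixels"]);P=cloud(c)
m=(P[...,2]>.128)&(P[...,2]<.3)&(P[...,0]<.50)&(P[...,0]>.44)&(P[...,1]<.02)&(P[...,1]>-.08);q=P[m];print(m.sum(),q.mean(0) if len(q) else 0)
E
```

```text
15970 [ 0.47607034 -0.00408186  0.26072116]
```

View pics/w8.png

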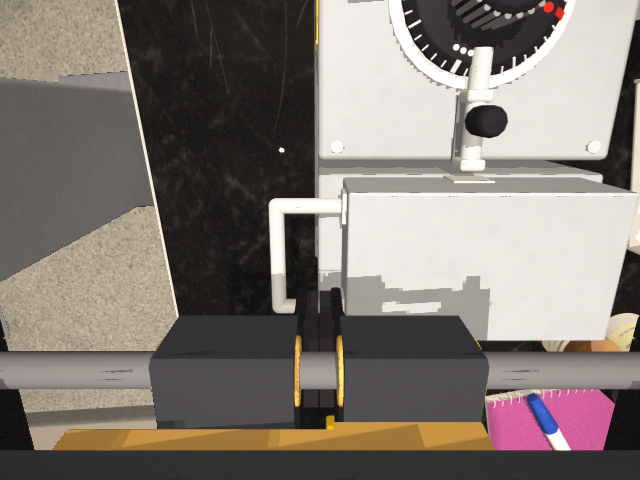

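```bash
python3 - <<'E'
from h import *
c=r.camera("wrist");s=r.read_state();e=np.array(s["ee_pos"]);print(e,s["width"])
print("tip px",px(c,e-[0,0,.025]),"grasp",px(c,e-[0,0,.006]))
for v in(205,255,300):print("row",v,ray(c,279,v,.141).round(4))
print("bar from tz", [ (v,cloud(c)[v,u].round(4)) for v,u in((206,300),(206,279),(255,279),(290,279),(303,285))])
E
python3 -m creep '[{"x":0,"y":0,"z":0,"spin":0},{"x":0,"y":0,"z":0,"spin":0},{"x":-0.02,"y":-0.001,"z":0,"spin":0},{"x":-0.0225,"y":-0.001,"z":0,"spin":0},{"x":-0.0225,"y":-0.001,"z":-0.03,"spin":0},{"x":-0.0225,"y":-0.001,"z":-0.06,"spin":0},{"x":-0.0225,"y":-0.001,"z":-0.068,"spin":0},{"x":-0.0225,"y":-0.001,"z":-0.068,"spin":0}]' 0.032
python3 - <<'E'
from h import *
c=r.camera("wrist");cv2.imwrite("pics/w9.png",c["pixels"]);s=r.read_state();e=np.array(s["ee_pos"]);print(e,s["width"],s["ft_force"])
E
```

```text
[ 0.4935662  -0.02989094  0.20785801] 0.0005510861642872338
tip px [318.77954172 286.21093645] grasp [318.86845959 303.64589106]
row 205 [0.4734 0.0029 0.141 ]
row 255 [ 0.4704 -0.027   0.141 ]
row 300 [ 0.4675 -0.056   0.141 ]
bar from tz [(206, array([0.4853, 0.0018, 0.1423])), (206, array([0.4734, 0.0023, 0.1409])), (255, array([ 0.4705, -0.0267,  0.1418])), (290, array([ 0.4682, -0.0495,  0.1408])), (303, array([ 0.4709, -0.0586,  0.1404]))]
time: 42.72
ee_pos: [0.4713, -0.0309, 0.1402]
eef_rot: [0.999, -0.036, -0.0, -0.0]
ft_force: [0.4, 0.1, 0.9]
width: 0.0321
[ 0.47173071 -0.03083909  0.1407876 ] 0.032218754070141374 [0.50918235 0.12620732 0.44306539]
```

View pics/w9.png

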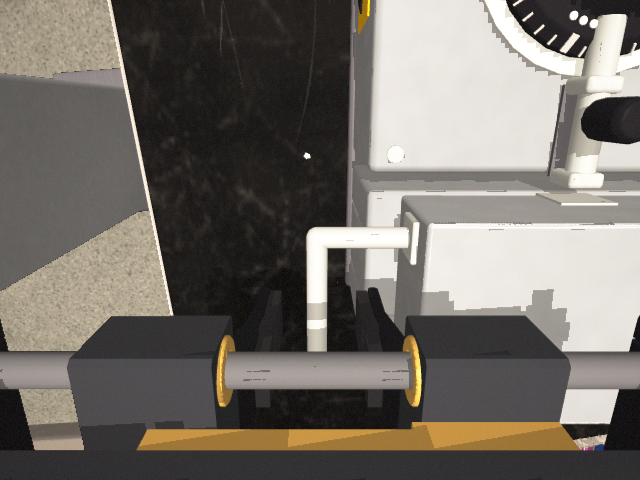

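The bar sits squarely between the fingers, now about 3 mm higher on the pads. I'll close again and check the width step by step.

```bash
python3 -m creep '[{"x":0,"y":0,"z":0,"spin":0},{"x":0,"y":0,"z":0,"spin":0},{"x":0,"y":0,"z":0,"spin":0}]' 0.005 25;python3 -m creep '[{"x":0,"y":0,"z":0,"spin":0}]'; python3 -m creep '[{"x":0,"y":0,"z":0,"spin":0},{"x":0,"y":0,"z":0,"spin":0}]'
```

```text
time: 43.15
ee_pos: [0.4713, -0.031, 0.1403]
eef_rot: [0.999, -0.036, 0.0, 0.0]
ft_force: [0.5, -0.8, 0.7]
width: 0.0104
time: 43.28
ee_pos: [0.4707, -0.031, 0.14]
eef_rot: [0.999, -0.036, -0.0, 0.0]
ft_force: [-3.1, 0.3, 3.5]
width: 0.0065
time: 43.52
ee_pos: [0.4707, -0.0309, 0.14]
eef_rot: [0.999, -0.036, -0.0, 0.0]
ft_force: [-4.9, 0.7, 4.8]
width: 0.0056
```

```bash
python3 -m creep '[{"x":0,"y":0,"z":0,"spin":0},{"x":0,"y":0,"z":0,"spin":0},{"x":0,"y":0.001,"z":-0.004,"spin":0},{"x":0,"y":0.001,"z":-0.007,"spin":0},{"x":0,"y":0.001,"z":-0.007,"spin":0}]' 0.024; python3 -m creep '[{"x":0,"y":0,"z":0,"spin":0},{"x":0,"y":0,"z":0,"spin":0},{"x":0,"y":0,"z":0,"spin":0}]' 0.007 25;python3 -m creep '[{"x":0,"y":0,"z":0,"spin":0},{"x":0,"y":0,"z":0,"spin":0}]'; python3 -m creep '[{"x":0,"y":0,"z":0.001,"spin":0},{"x":0,"y":0,"z":0.003,"spin":0}]'
```

```text
time: 44.15
ee_pos: [0.471, -0.0299, 0.1326]
eef_rot: [0.999, -0.036, -0.0, -0.0]
ft_force: [-0.5, -0.4, -0.5]
width: 0.0236
time: 44.52
ee_pos: [0.4707, -0.0299, 0.1329]
eef_rot: [0.999, -0.036, -0.0, 0.0]
ft_force: [-1.5, 0.2, 3.1]
width: 0.0088
time: 44.78
ee_pos: [0.4707, -0.0299, 0.1329]
eef_rot: [0.999, -0.036, -0.0, 0.0]
ft_force: [-4.5, 0.4, 3.8]
width: 0.0079
time: 45.02
ee_pos: [0.4711, -0.0299, 0.1357]
eef_rot: [0.999, -0.036, 0.0, -0.0]
ft_force: [-0.6, 0.6, -4.6]
width: 0.0076
```

It's holding now (8 mm width, about 4.6 N of load). I'll raise it slowly along the hinge arc.

```bash
python3 -m creep '[{"x":0.001,"y":0,"z":0.005,"spin":0},{"x":0.002,"y":0,"z":0.01,"spin":0},{"x":0.0034,"y":0,"z":0.0137,"spin":0},{"x":0.0055,"y":0,"z":0.022,"spin":0},{"x":0.0082,"y":-0.0005,"z":0.03,"spin":0},{"x":0.0082,"y":-0.0005,"z":0.03,"spin":0}]' 0.005 45
```

```text
time: 45.78
ee_pos: [0.4791, -0.0305, 0.1669]
eef_rot: [0.999, -0.036, -0.0, 0.0]
ft_force: [-8.1, -1.9, 2.9]
width: 0.0076
```

```bash
python3 -m creep '[{"x":0.003,"y":0,"z":0.008,"spin":0},{"x":0.006,"y":-0.0005,"z":0.016,"spin":0},{"x":0.0137,"y":-0.001,"z":0.031,"spin":0},{"x":0.0225,"y":-0.0015,"z":0.0455,"spin":0},{"x":0.0326,"y":-0.0025,"z":0.059,"spin":0},{"x":0.0438,"y":-0.003,"z":0.072,"spin":0},{"x":0.056,"y":-0.004,"z":0.0835,"spin":0},{"x":0.069,"y":-0.005,"z":0.094,"spin":0},{"x":0.0834,"y":-0.006,"z":0.1035,"spin":0},{"x":0.0834,"y":-0.006,"z":0.1035,"spin":0}]'
python3 - <<'E'
from h import *
print(r.read_state()["joint_positions"].round(2))
c=r.camera("wrist");cv2.imwrite("pics/w10.png",c["pixels"])
E
```

```text
time: 47.02
ee_pos: [0.5641, -0.0367, 0.2729]
eef_rot: [0.999, -0.036, 0.002, 0.0]
ft_force: [-9.1, -1.7, 14.6]
width: 0.0074
[ 0.58  0.25 -0.71  1.52  0.16  1.43 -0.21]
```

```bash
python3 -m creep '[{"x":0.0136,"y":-0.001,"z":0.0108,"spin":0},{"x":0.0295,"y":-0.002,"z":0.0177,"spin":0},{"x":0.0457,"y":-0.0033,"z":0.0232,"spin":0},{"x":0.0624,"y":-0.0045,"z":0.0273,"spin":0},{"x":0.0796,"y":-0.0057,"z":0.0298,"spin":0},{"x":0.0967,"y":-0.007,"z":0.0309,"spin":0},{"x":0.114,"y":-0.008,"z":0.0305,"spin":0},{"x":0.13,"y":-0.0093,"z":0.0285,"spin":0},{"x":0.138,"y":-0.0098,"z":0.027,"spin":0},{"x":0.141,"y":-0.01,"z":0.0265,"spin":0}]'
python3 -m creep '[{"x":0,"y":0,"z":0,"spin":0},{"x":0,"y":0,"z":0,"spin":0}]'
python3 - <<'E'
from h import *
print(r.read_state()["joint_positions"].round(2))
E
```

```text
time: 48.32
ee_pos: [0.6989, -0.0464, 0.2992]
eef_rot: [0.999, -0.036, -0.005, 0.001]
ft_force: [-50.1, -1.6, 26.2]
width: 0.0069
time: 48.58
ee_pos: [0.6987, -0.0464, 0.2993]
eef_rot: [0.999, -0.036, -0.005, 0.001]
ft_force: [-39.7, -1.7, 21.9]
width: 0.007
[ 0.38  0.57 -0.66  1.06  0.33  1.62 -0.25]
```

The lid is against its stop. I relax, release and back off upward, then check.

```bash
python3 -m creep '[{"x":-0.003,"y":0,"z":0,"spin":0},{"x":-0.003,"y":0,"z":-0.002,"spin":0}]'
python3 -m creep '[{"x":0,"y":0,"z":0,"spin":0},{"x":0,"y":0,"z":0,"spin":0},{"x":0,"y":0,"z":0,"spin":0},{"x":0,"y":0,"z":0.03,"spin":0},{"x":0,"y":0,"z":0.06,"spin":0},{"x":-0.04,"y":-0.03,"z":0.07,"spin":0},{"x":-0.09,"y":-0.06,"z":0.07,"spin":0},{"x":-0.13,"y":-0.1,"z":0.06,"spin":10},{"x":-0.15,"y":-0.14,"z":0.04,"spin":20},{"x":-0.155,"y":-0.18,"z":0.02,"spin":30},{"x":-0.16,"y":-0.22,"z":-0.02,"spin":40}]' 0.05
python3 - <<'E'
from h import *
for n in("wrist","top"):
  c=r.camera(n);cv2.imwrite(f"pics/{n}11.png",c["pixels"]);np.savez(f"{n}11.npz",**c)
P=cloud(c)
m=(P[...,2]>.2)&(P[...,2]<.32)&(P[...,0]>.6)&(P[...,0]<.76)&(P[...,1]<.03)&(P[...,1]>-.12);q=P[m];print("lid up",m.sum(),q.min(0),q.max(0))
print(r.read_state()["joint_positions"].round(2))
a=cv2.imread("pics/top11.png")[140:300,270:520];cv2.imwrite("pics/t11c.png",cv2.resize(a,None,fx=3,fy=3))
E
```

```text
time: 48.82
ee_pos: [0.6984, -0.0464, 0.2991]
eef_rot: [0.999, -0.036, -0.001, 0.0]
ft_force: [-29.4, -2.0, 32.1]
width: 0.0067
time: 50.2
ee_pos: [0.5414, -0.2682, 0.2749]
eef_rot: [0.95, 0.311, 0.002, 0.001]
ft_force: [1.3, 0.2, -0.6]
width: 0.0498
lid up 850 [ 0.66088048 -0.0898638   0.20006154] [0.71971493 0.00181017 0.30625681]
[ 0.94  0.35 -0.7   1.42  0.22  1.46  0.86]
```

View pics/t11c.png

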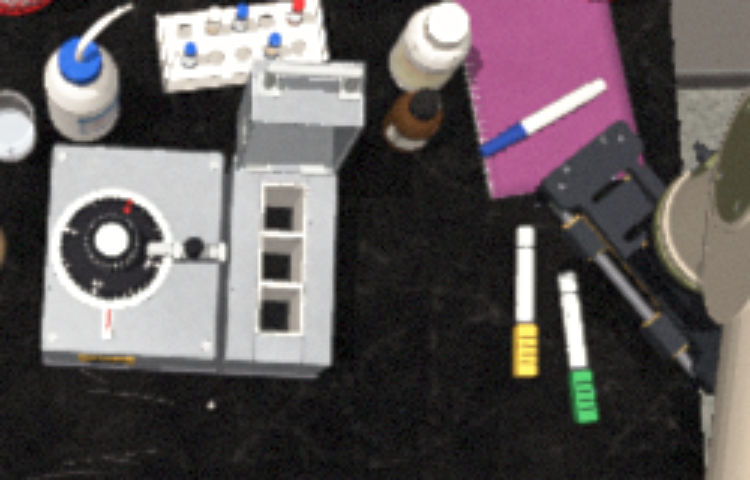

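The lid stands fully open with three cells visible, and the green rod has shifted (now tilted, crop (578,347)). I turn the wrist so the camera sits on the robot side and take a close look at the rods.

```bash
python3 -m creep '[{"x":-0.02,"y":-0.01,"z":0,"spin":9},{"x":-0.04,"y":-0.02,"z":-0.01,"spin":18},{"x":-0.06,"y":-0.03,"z":-0.02,"spin":27},{"x":-0.08,"y":-0.04,"z":-0.03,"spin":36},{"x":-0.08,"y":-0.04,"z":-0.04,"spin":45},{"x":-0.08,"y":-0.04,"z":-0.05,"spin":54},{"x":-0.08,"y":-0.04,"z":-0.05,"spin":54},{"x":-0.08,"y":-0.04,"z":-0.05,"spin":54}]' 0.05
cat >> h.py <<'E'
def rods(c):
    h=cv2.cvtColor(c["pixels"],cv2.COLOR_BGR2HSV);P=cloud(c);out={}
    for n,(lo,hi) in dict(yellow=(18,35),green=(50,90)).items():
        m=(h[...,0]>lo)&(h[...,0]<hi)&(h[...,1]>110)&(h[...,2]>50)&(abs(P[...,2]-.018)<.008)&(P[...,1]<-.15)
        m=cv2.morphologyEx(m.astype(np.uint8),cv2.MORPH_OPEN,np.ones((3,3)))
        cs=cv2.findContours(m,0,2)[0]
        if not cs: continue
        k=np.zeros_like(m);cv2.drawContours(k,[max(cs,key=cv2.contourArea)],0,1,-1)
        v,u=np.nonzero(k);W=np.array([ray(c,a,b,.018)[:2] for a,b in zip(u,v)],np.float32)
        out[n]=cv2.minAreaRect(W),len(W),np.median(P[k>0][:,2])
    return out
E
python3 - <<'E'
from h import *
c=r.camera("wrist");cv2.imwrite("pics/w12.png",c["pixels"]);print(rods(c));print(r.read_state()["joint_positions"].round(2),r.read_state()["ee_pos"])
E
```

```text
time: 51.3
ee_pos: [0.4612, -0.3063, 0.2246]
eef_rot: [0.709, 0.705, 0.0, 0.0]
ft_force: [-0.0, -0.2, -0.4]
width: 0.05
{'yellow': (((0.5078709721565247, -0.2740739583969116), (0.018352949991822243, 0.04958366975188255), 86.29454803466797), 955, np.float64(0.018350487949730546)), 'green': (((0.4645582437515259, -0.3249000310897827), (0.0486430786550045, 0.018134796991944313), 3.5946285724639893), 970, np.float64(0.01832963198226458))}
[ 1.2   0.27 -0.81  1.62  0.2   1.34  1.92] [ 0.461238   -0.30634335  0.22463833]
```

View pics/w12.png

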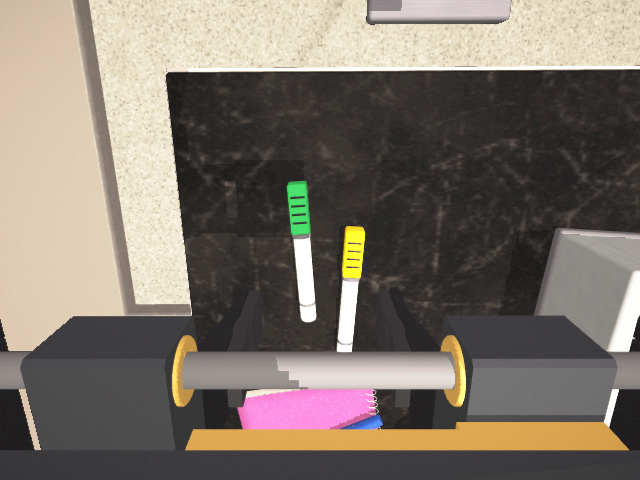

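Clear view: the yellow grip is at (0.508,-0.274), axis -3.7°, and the green grip at (0.465,-0.325), axis +3.6°; both measure 18×49 mm. I'll grip yellow near its grip end, lightly, so it swings tip-down when lifted.

```bash
python3 -m creep '[{"x":0.018,"y":0.017,"z":-0.03,"spin":-2},{"x":0.035,"y":0.033,"z":-0.06,"spin":-3.4},{"x":0.035,"y":0.033,"z":-0.11,"spin":-3.4},{"x":0.035,"y":0.033,"z":-0.15,"spin":-3.4},{"x":0.035,"y":0.033,"z":-0.18,"spin":-3.4},{"x":0.035,"y":0.033,"z":-0.1975,"spin":-3.4},{"x":0.035,"y":0.033,"z":-0.1975,"spin":-3.4}]' 0.034
python3 -m creep '[{"x":0,"y":0,"z":0,"spin":0},{"x":0,"y":0,"z":0,"spin":0},{"x":0,"y":0,"z":0,"spin":0},{"x":0,"y":0,"z":0,"spin":0}]' 0.01 8
python3 -m creep '[{"x":0,"y":0,"z":0.015,"spin":0},{"x":0,"y":0,"z":0.03,"spin":0},{"x":0,"y":0,"z":0.05,"spin":0},{"x":0,"y":0,"z":0.07,"spin":0},{"x":0,"y":0,"z":0.09,"spin":0},{"x":0,"y":0,"z":0.12,"spin":0},{"x":0,"y":0,"z":0.15,"spin":0},{"x":0,"y":0,"z":0.18,"spin":0},{"x":0,"y":0,"z":0.21,"spin":0},{"x":0,"y":0,"z":0.24,"spin":0},{"x":0,"y":0,"z":0.24,"spin":0}]'
python3 - <<'E'
from h import *
c=r.camera("scene");e=np.array(r.read_state()["ee_pos"]);u,v=px(c,e-[0,0,.08]).astype(int);print(u,v)
cv2.imwrite("pics/s13.png",cv2.resize(c["pixels"][v-70:v+70,max(0,u-90):u+90],None,fx=4,fy=4))
E
```

```text
time: 52.22
ee_pos: [0.4956, -0.2732, 0.0261]
eef_rot: [0.729, 0.685, -0.0, -0.001]
ft_force: [0.3, -0.2, 0.4]
width: 0.034
time: 52.72
ee_pos: [0.4958, -0.2736, 0.0268]
eef_rot: [0.728, 0.685, 0.0, 0.0]
ft_force: [0.3, 0.1, -0.2]
width: 0.0108
time: 54.1
ee_pos: [0.4967, -0.2735, 0.2696]
eef_rot: [0.728, 0.685, 0.001, 0.002]
ft_force: [-0.5, 0.4, -1.0]
width: 0.0101
451 233
```

View pics/s13.png

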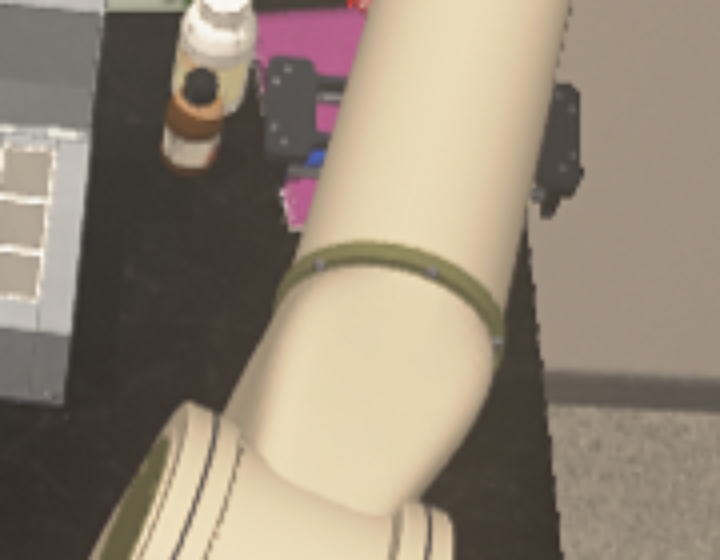

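Width 10 mm means it isn't held (the grip is 18 mm), and the arm blocks this view. I'll check numerically from the wrist camera.

```bash
python3 - <<'E'
from h import *
c=r.camera("wrist");cv2.imwrite("pics/w14.png",c["pixels"]);print(rods(c));s=r.read_state();print(s["width"])
h=cv2.cvtColor(c["pixels"],cv2.COLOR_BGR2HSV);P=cloud(c)
m=(h[...,0]>18)&(h[...,0]<35)&(h[...,1]>150)&(h[...,2]>100);v,u=np.nonzero(m)
n,l,st,ce=cv2.connectedComponentsWithStats(m.astype(np.uint8))
for i in range(1,n):
  if st[i,4]>40:print(st[i],np.median(P[l==i],0).round(3))
E
```

```text
{'yellow': (((0.5087930560112, -0.27355948090553284), (0.017567917704582214, 0.047989621758461), 86.55343627929688), 831, np.float64(0.018366773906109923)), 'green': (((0.4649542272090912, -0.32445240020751953), (0.04787244647741318, 0.01862386241555214), 3.872894048690796), 867, np.float64(0.018250562561804063))}
0.00991398426370842
[311 182  18  48 819] [ 0.507 -0.273  0.018]
[272 336   9  24 101] [ 0.459 -0.281  0.353]
[357 347  10  32 102] [ 0.461 -0.262  0.355]
[271 359   9  47 198] [ 0.464 -0.281  0.358]
[358 389   9  17  83] [ 0.469 -0.263  0.358]
```

View pics/w14.png

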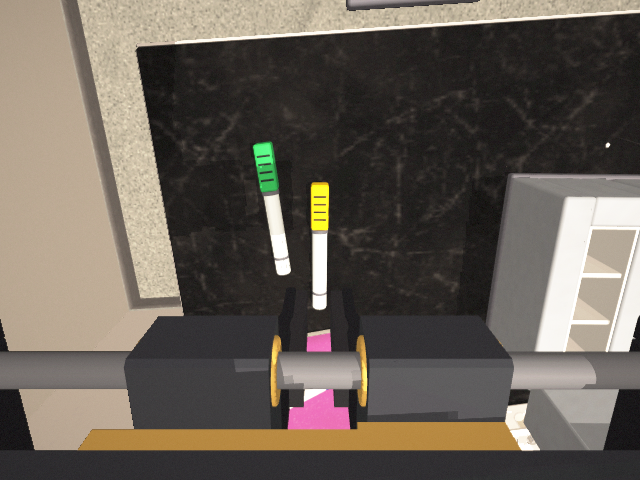

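The rod is untouched at the same spot. In these views the finger tips still gape about 8 mm when the "width" reads 0, so the gap at the noses is roughly width + 8 mm. My 10 mm stop therefore just straddled the 18 mm grip. I'll retry closing fully.

```bash
python3 -m creep '[{"x":0,"y":0,"z":-0.06,"spin":0},{"x":0,"y":0,"z":-0.12,"spin":0},{"x":0,"y":0,"z":-0.17,"spin":0},{"x":0,"y":0,"z":-0.21,"spin":0},{"x":0,"y":0,"z":-0.235,"spin":0},{"x":0,"y":0,"z":-0.2435,"spin":0},{"x":0,"y":0,"z":-0.2435,"spin":0}]' 0.034
python3 -m creep '[{"x":0,"y":0,"z":0,"spin":0},{"x":0,"y":0,"z":0,"spin":0},{"x":0,"y":0,"z":0,"spin":0},{"x":0,"y":0,"z":0,"spin":0}]' 0.0 8
python3 -m creep '[{"x":0,"y":0,"z":0,"spin":0},{"x":0,"y":0,"z":0,"spin":0}]'
```

```text
time: 55.08
ee_pos: [0.4955, -0.2732, 0.0228]
eef_rot: [0.728, 0.685, 0.0, -0.001]
ft_force: [-0.7, -0.0, 1.3]
width: 0.0341
time: 55.58
ee_pos: [0.4958, -0.2736, 0.0232]
eef_rot: [0.728, 0.685, 0.0, 0.0]
ft_force: [0.4, 0.3, -0.1]
width: 0.004
time: 55.82
ee_pos: [0.4957, -0.2735, 0.023]
eef_rot: [0.728, 0.685, 0.0, -0.0]
ft_force: [-0.4, -0.4, 0.4]
width: 0.0003
```

```bash
python3 - <<'E'
from h import *
c=r.camera("wrist");cv2.imwrite("pics/w15.png",c["pixels"]);print(rods(c));e=np.array(r.read_state()["ee_pos"]);P=cloud(c)
print(e)
for v in range(276,322,4):print(v,[tuple((P[v,u]-e).round(3)) for u in(300,308,312,319,326,330,338)])
E
```

```text
{'yellow': (((0.4845955967903137, -0.2721758782863617), (0.017106903716921806, 0.005236514378339052), 86.52580261230469), 393, np.float64(0.015843853278927206)), 'green': (((0.4643373191356659, -0.32363441586494446), (0.04842475429177284, 0.01973978616297245), 3.9262351989746094), 4744, np.float64(0.018316274484923345))}
[ 0.49568812 -0.27342142  0.0229322 ]
276 [(np.float64(-0.008), np.float64(-0.009), np.float64(-0.023)), (np.float64(-0.011), np.float64(-0.005), np.float64(-0.016)), (np.float64(-0.01), np.float64(-0.003), np.float64(-0.017)), (np.float64(-0.011), np.float64(0.001), np.float64(-0.016)), (np.float64(-0.01), np.float64(0.004), np.float64(-0.016)), (np.float64(-0.01), np.float64(0.006), np.float64(-0.016)), (np.float64(-0.01), np.float64(0.009), np.float64(-0.017))]
280 [(np.float64(-0.006), np.float64(-0.009), np.float64(-0.024)), (np.float64(-0.011), np.float64(-0.004), np.float64(-0.011)), (np.float64(-0.011), np.float64(-0.003), np.float64(-0.011)), (np.float64(-0.011), np.float64(0.001), np.float64(-0.011)), (np.float64(-0.01), np.float64(0.004), np.float64(-0.012
[... 3686 characters left out ...]
p.float64(-0.002), np.float64(0.023)), (np.float64(0.004), np.float64(-0.0), np.float64(-0.005)), (np.float64(-0.01), np.float64(0.003), np.float64(0.022)), (np.float64(-0.01), np.float64(0.005), np.float64(0.022)), (np.float64(-0.012), np.float64(0.008), np.float64(0.025))]
320 [(np.float64(-0.012), np.float64(-0.006), np.float64(0.028)), (np.float64(-0.011), np.float64(-0.004), np.float64(0.026)), (np.float64(-0.011), np.float64(-0.002), np.float64(0.025)), (np.float64(0.005), np.float64(-0.0), np.float64(-0.004)), (np.float64(-0.01), np.float64(0.003), np.float64(0.025)), (np.float64(-0.01), np.float64(0.005), np.float64(0.025)), (np.float64(-0.012), np.float64(0.007), np.float64(0.029))]
```

View pics/w15.png

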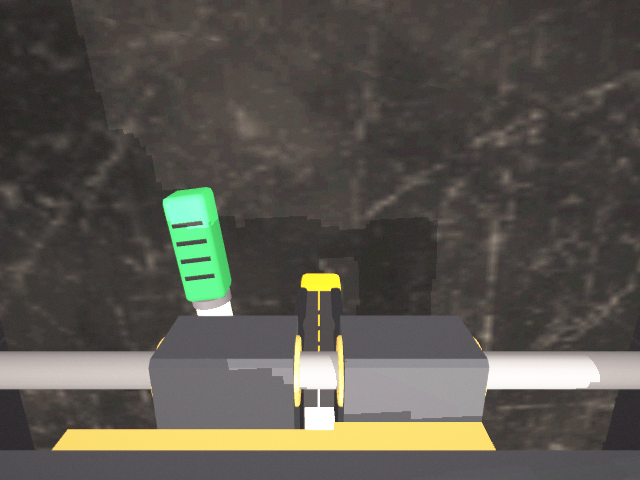

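The depth shows the closed fingertips only about 5 mm beyond the TCP, resting on top of the rod, not the 25 mm that nose_length says. I'll open and check tip height in the open state before going lower.

```bash
python3 -m creep '[{"x":0,"y":0,"z":0.002,"spin":0},{"x":0,"y":0,"z":0.01,"spin":0},{"x":0,"y":0,"z":0.02,"spin":0},{"x":0,"y":0,"z":0.02,"spin":0}]' 0.034
python3 - <<'E'
from h import *
c=r.camera("wrist");cv2.imwrite("pics/w16.png",c["pixels"]);e=np.array(r.read_state()["ee_pos"]);P=cloud(c)-e
m=(c["pixels"].max(-1)<60)&(abs(P[...,0])<.02)&(abs(P[...,1])<.05)&(P[...,2]>-.04)&(P[...,2]<.03)
for a in np.arange(-.05,.05,.005):
  q=P[m&(abs(P[...,1]-a)<.0025)]
  if len(q)>5:print(round(a,3),len(q),np.percentile(q[:,2],[0,5,20,50]).round(4))
print(e,rods(c))
E
```

```text
time: 56.38
ee_pos: [0.4964, -0.2738, 0.0442]
eef_rot: [0.728, 0.685, 0.0, 0.001]
ft_force: [0.1, 0.1, -0.3]
width: 0.0306
-0.025 130 [0.0007 0.0031 0.0089 0.0204]
-0.02 292 [-0.0006  0.0017  0.007   0.017 ]
-0.015 10 [-0.0001 -0.0001 -0.      0.0004]
0.015 16 [-0.0011 -0.0006 -0.0002  0.0006]
0.02 238 [-0.0006  0.0008  0.0065  0.0163]
0.025 198 [-0.0015  0.0028  0.0086  0.0196]
[ 0.4960212  -0.27370949  0.04359578] {'yellow': (((0.5071338415145874, -0.2736697793006897), (0.01781008578836918, 0.049585096538066864), 86.34683227539062), 3149, np.float64(0.018393260907527114)), 'green': (((0.46443289518356323, -0.3237757682800293), (0.048421889543533325, 0.01952931098639965), 3.902897357940674), 3936, np.float64(0.01830637276525156))}
```

The open fingertips are also at the TCP level (nose ≈ 0). I'll go down to TCP z 0.005, watching the force.

```bash
python3 -m creep '[{"x":-0.0005,"y":0,"z":-0.015,"spin":0},{"x":-0.0005,"y":0,"z":-0.028,"spin":0},{"x":-0.0005,"y":0,"z":-0.034,"spin":0},{"x":-0.0005,"y":0,"z":-0.038,"spin":0},{"x":-0.0005,"y":0,"z":-0.038,"spin":0}]' 0.034
python3 -m creep '[{"x":0,"y":0,"z":0,"spin":0},{"x":0,"y":0,"z":0,"spin":0},{"x":0,"y":0,"z":0,"spin":0},{"x":0,"y":0,"z":0,"spin":0}]' 0.01 8
python3 -m creep '[{"x":0,"y":0,"z":0.015,"spin":0},{"x":0,"y":0,"z":0.03,"spin":0},{"x":0,"y":0,"z":0.05,"spin":0},{"x":0,"y":0,"z":0.07,"spin":0},{"x":0,"y":0,"z":0.09,"spin":0},{"x":0,"y":0,"z":0.12,"spin":0},{"x":0,"y":0,"z":0.15,"spin":0},{"x":0,"y":0,"z":0.18,"spin":0},{"x":0,"y":0,"z":0.21,"spin":0},{"x":0,"y":0,"z":0.21,"spin":0},{"x":0,"y":0,"z":0.21,"spin":0}]'
cat >> h.py <<'E'
def held(c,e):
    "points hanging under the tool, relative to TCP: per height slice the count, mean x,y"
    P=cloud(c)-np.array(e);m=(np.abs(P[...,0])<.14)&(np.abs(P[...,1])<.03)&(P[...,2]<-.004)&(P[...,2]+e[2]>.04)
    q=P[m];print("held pts",len(q))
    for a in np.arange(-.16,0,.02):
        k=q[abs(q[:,2]-a)<.01]
        if len(k)>4:print(round(a,2),len(k),k.mean(0).round(3),"x",k[:,0].min().round(3),k[:,0].max().round(3))
E
python3 - <<'E'
from h import *
c=r.camera("wrist");cv2.imwrite("pics/w17.png",c["pixels"]);s=r.read_state();held(c,s["ee_pos"]);print(rods(c).keys())
E
```

```text
time: 57.05
ee_pos: [0.4952, -0.2733, 0.0048]
eef_rot: [0.728, 0.685, 0.0, -0.0]
ft_force: [1.5, 0.7, -0.2]
width: 0.034
time: 57.55
ee_pos: [0.4954, -0.2735, 0.0052]
eef_rot: [0.728, 0.685, 0.0, 0.0]
ft_force: [-0.8, 0.5, 1.1]
width: 0.0178
time: 58.92
ee_pos: [0.4948, -0.2734, 0.2148]
eef_rot: [0.728, 0.685, -0.0, -0.0]
ft_force: [0.8, -0.2, -1.7]
width: 0.018
held pts 0
dict_keys(['green'])
```

It's held (18 mm), but apparently still horizontal. I lower it to 0.15 and slacken to 3 N so gravity swings it.

```bash
python3 -m creep '[{"x":0,"y":0,"z":-0.03,"spin":0},{"x":0,"y":0,"z":-0.06,"spin":0},{"x":0,"y":0,"z":-0.06,"spin":0},{"x":0,"y":0,"z":-0.06,"spin":0},{"x":0,"y":0,"z":-0.06,"spin":0}]' 0.01 3
python3 - <<'E'
from h import *
c=r.camera("wrist");s=r.read_state();e=s["ee_pos"];print(s["torque"].round(3));held(c,e)
for n in("wrist","top"):
  c=r.camera(n);h=cv2.cvtColor(c["pixels"],cv2.COLOR_BGR2HSV);P=cloud(c)-e
  m=(h[...,0]>18)&(h[...,0]<35)&(h[...,1]>110)&(np.abs(P).max(-1)<.08);print(n,m.sum(),P[m].min(0) if m.any() else 0,P[m].max(0) if m.any() else 0)
  b=(c["pixels"].min(-1)>110)&(np.abs(P[...,1])<.03)&(P[...,0]>-.05)&(P[...,0]<.17)&(P[...,2]<.03)&(P[...,2]+e[2]>.012);q=P[b];print("bright",len(q),np.percentile(q,[2,50,98],axis=0).round(3) if len(q) else 0)
E
```

```text
time: 59.6
ee_pos: [0.4959, -0.2736, 0.1562]
eef_rot: [0.728, 0.685, 0.0, 0.001]
ft_force: [0.1, 0.5, -0.8]
width: 0.0183
[ 0.112 -0.174  0.001]
held pts 2111
-0.12 57 [-0.017  0.    -0.112] x -0.019 -0.012
-0.1 230 [-0.016  0.001 -0.1  ] x -0.02 -0.009
-0.08 271 [-0.015  0.001 -0.08 ] x -0.018 -0.008
-0.06 341 [-0.014  0.001 -0.06 ] x -0.017 -0.008
-0.04 321 [-0.015  0.001 -0.038] x -0.016 -0.012
-0.02 669 [-0.014  0.001 -0.019] x -0.016 -0.011
wrist 3038 [-0.03759512 -0.01154199 -0.04394004] [0.00645052 0.01547698 0.07998953]
bright 1049 [[-0.013 -0.018 -0.144]
 [-0.011  0.    -0.082]
 [ 0.168  0.008 -0.041]]
top 0 0 0
bright 2 [[-0.006  0.007 -0.137]
 [ 0.077  0.016 -0.101]
 [ 0.161  0.025 -0.066]]
```

It now hangs upright (surface x offset -14…-17 mm all the way down). I firm up the grip and locate the cells from the stored top depth map.

```bash
python3 -m creep '[{"x":0,"y":0,"z":0.05,"spin":0},{"x":0,"y":0,"z":0.1,"spin":0},{"x":0,"y":0,"z":0.13,"spin":0}]' 0.01 20
python3 - <<'E'
from h import *
c=dict(np.load("top11.npz"));P=cloud(c);hsv=cv2.cvtColor(c["pixels"],cv2.COLOR_BGR2HSV)
g=c["pixels"][200:255,350:378].min(-1)
# deck edge corners: deck mask around holes
ring=(abs(P[...,2]-.107)<.004);ring[:,:340]=0;ring[:195]=0;ring[260:]=0;ring[:,395:]=0
fill=np.zeros((480,640),np.uint8);h=(ring.astype(np.uint8))
inside=(P[...,2]<.102)&(P[...,0]>.50)&(P[...,0]<.67)&(P[...,1]<.0)&(P[...,1]>-.075)
n,l,st,ce=cv2.connectedComponentsWithStats(inside.astype(np.uint8))
for i in range(1,n):
  if st[i,4]>20:
    v,u=np.nonzero(l==i);W=np.array([ray(c,a,b,.107)[:2] for a,b in zip(u,v)],np.float32);print(st[i],cv2.minAreaRect(W))
w=dict(np.load("wrist11.npz"));P=cloud(w);m=(abs(P[...,2]-.107)<.004)&(P[...,1]<.0)&(P[...,1]>-.12)&(P[...,0]>.45)&(P[...,0]<.72);print("wrist11",m.sum())
ins=(P[...,2]<.102)&(P[...,2]>.005)&(P[...,0]>.5)&(P[...,0]<.67)&(P[...,1]<.0)&(P[...,1]>-.075);print(ins.sum())
print(r.read_state()["ee_pos"],r.read_state()["width"])
E
```

```text
time: 60.12
ee_pos: [0.4959, -0.2734, 0.288]
eef_rot: [0.728, 0.685, 0.0, 0.001]
ft_force: [0.1, 0.1, -2.0]
width: 0.0177
[355 201  18  51 678] ((0.5853279829025269, -0.03494219481945038), (0.04260016977787018, 0.13378016650676727), 85.61714935302734)
wrist11 9514
4352
[ 0.49585613 -0.27344939  0.28800529] 0.017661749040936363
```

The holder centre is (0.585,-0.035), and the screw pattern independently gives the same. I carry yellow over the middle cell.

```bash
python3 -m creep '[{"x":0.015,"y":0.04,"z":0,"spin":0},{"x":0.03,"y":0.08,"z":0,"spin":0},{"x":0.05,"y":0.12,"z":0,"spin":0},{"x":0.07,"y":0.16,"z":0,"spin":0},{"x":0.085,"y":0.2,"z":0,"spin":0},{"x":0.096,"y":0.228,"z":0,"spin":0},{"x":0.096,"y":0.238,"z":0,"spin":0},{"x":0.096,"y":0.238,"z":-0.01,"spin":0},{"x":0.096,"y":0.238,"z":-0.02,"spin":0}]'
python3 - <<'E'
from h import *
c=r.camera("wrist");cv2.imwrite("pics/w18.png",c["pixels"]);s=r.read_state();e=s["ee_pos"];print(e,s["width"])
P=cloud(c)-e
for a in np.arange(-.13,0,.02):
  q=P[(abs(P[...,0])<.04)&(abs(P[...,1])<.03)&(abs(P[...,2]-a)<.01)]
  if len(q)>4:print(round(a,2),len(q),q.mean(0).round(3),q[:,1].min().round(3),q[:,1].max().round(3),q[:,2].min().round(3))
E
```

```text
time: 61.25
ee_pos: [0.5909, -0.0373, 0.264]
eef_rot: [0.729, 0.684, -0.0, 0.0]
ft_force: [0.4, -0.9, -2.4]
width: 0.0176
[ 0.59036256 -0.03736033  0.26257883] 0.017571425687959892
-0.13 60 [-0.009  0.    -0.125] -0.008 0.008 -0.13
-0.11 175 [-0.009  0.    -0.109] -0.008 0.008 -0.12
-0.09 203 [-0.009  0.    -0.09 ] -0.008 0.008 -0.1
-0.07 254 [-0.009  0.    -0.07 ] -0.008 0.008 -0.08
-0.05 231 [-0.01   0.    -0.052] -0.008 0.008 -0.06
-0.03 427 [-0.012  0.001 -0.029] -0.008 0.009 -0.04
-0.01 667 [-0.012  0.001 -0.01 ] -0.016 0.009 -0.02
```

View pics/w18.png

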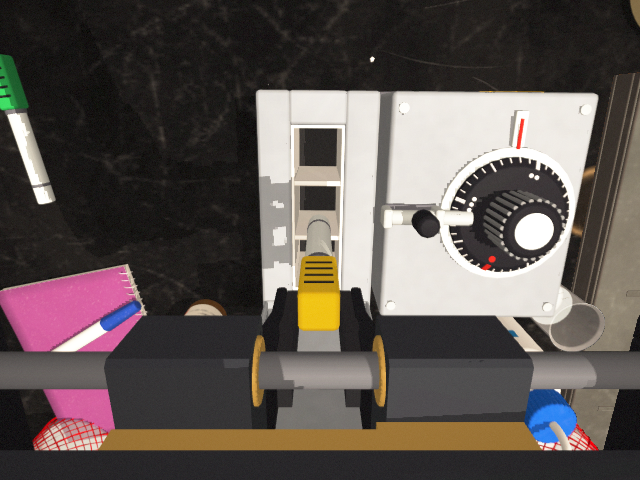

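Yellow hangs truly vertical over the middle cell (318,235). I insert it.

```bash
python3 -m creep '[{"x":-0.004,"y":0.002,"z":-0.01,"spin":0},{"x":-0.004,"y":0.002,"z":-0.03,"spin":0},{"x":-0.004,"y":0.002,"z":-0.05,"spin":0},{"x":-0.004,"y":0.002,"z":-0.07,"spin":0},{"x":-0.004,"y":0.002,"z":-0.09,"spin":0},{"x":-0.004,"y":0.002,"z":-0.105,"spin":0},{"x":-0.004,"y":0.002,"z":-0.113,"spin":0},{"x":-0.004,"y":0.002,"z":-0.118,"spin":0},{"x":-0.004,"y":0.002,"z":-0.118,"spin":0}]'
python3 - <<'E'
from h import *
s=r.read_state();print(s["ee_pos"],s["width"],s["ft_force"])
E
```

```text
time: 62.42
ee_pos: [0.5873, -0.0334, 0.1471]
eef_rot: [0.728, 0.685, 0.0, 0.0]
ft_force: [-0.0, 0.4, -0.8]
width: 0.0177
[ 0.58731728 -0.03341542  0.14706073] 0.017699859817485522 [-0.04126781  0.42775067 -0.75288808]
```

```bash
python3 -m creep '[{"x":0,"y":0,"z":-0.003,"spin":0},{"x":0,"y":0,"z":-0.006,"spin":0},{"x":0,"y":0,"z":-0.006,"spin":0}]'
python3 -m creep '[{"x":0,"y":0,"z":0,"spin":0},{"x":0,"y":0,"z":0,"spin":0},{"x":0,"y":0,"z":0,"spin":0},{"x":0,"y":0,"z":0.03,"spin":0},{"x":0,"y":0,"z":0.07,"spin":0},{"x":-0.02,"y":-0.04,"z":0.08,"spin":0},{"x":-0.05,"y":-0.09,"z":0.08,"spin":0},{"x":-0.08,"y":-0.15,"z":0.08,"spin":0},{"x":-0.1,"y":-0.2,"z":0.08,"spin":0},{"x":-0.12,"y":-0.26,"z":0.07,"spin":4},{"x":-0.125,"y":-0.285,"z":0.07,"spin":7},{"x":-0.125,"y":-0.285,"z":0.07,"spin":7}]' 0.034
python3 - <<'E'
from h import *
c=r.camera("top");P=cloud(c);h=cv2.cvtColor(c["pixels"],cv2.COLOR_BGR2HSV)
m=(h[...,0]>18)&(h[...,0]<35)&(h[...,1]>110)&(abs(P[...,0]-.585)<.1)&(abs(P[...,1]+.035)<.05);print("yellow in holder",m.sum(),P[m].min(0),P[m].max(0),P[m].mean(0))
c=r.camera("wrist");print(rods(c));print(r.read_state()["ee_pos"],r.read_state()["joint_positions"].round(2))
E
```

```text
time: 62.8
ee_pos: [0.5896, -0.0331, 0.144]
eef_rot: [0.728, 0.685, 0.002, 0.002]
ft_force: [-0.2, -0.7, 15.5]
width: 0.0175
time: 64.3
ee_pos: [0.4609, -0.3209, 0.2103]
eef_rot: [0.687, 0.727, -0.0, -0.001]
ft_force: [0.2, 0.5, -0.3]
width: 0.034
yellow in holder 78 [ 0.57441164 -0.05437821  0.0150057 ] [ 0.60635898 -0.02107653  0.15731034] [ 0.58375228 -0.03042316  0.13603085]
{'green': (((0.46420884132385254, -0.32514840364456177), (0.047856781631708145, 0.01760069467127323), 3.534785509109497), 1094, np.float64(0.018357533570316588))}
[ 0.4624959  -0.31760456  0.21084107] [ 1.22  0.3  -0.84  1.62  0.23  1.33  1.98]
```

Yellow stands in the middle cell (top at 0.157). Next is green.

```bash
python3 -m creep '[{"x":-0.005,"y":-0.003,"z":-0.04,"spin":0.4},{"x":-0.0095,"y":-0.006,"z":-0.08,"spin":0.4},{"x":-0.0095,"y":-0.006,"z":-0.12,"spin":0.4},{"x":-0.0095,"y":-0.006,"z":-0.15,"spin":0.4},{"x":-0.0095,"y":-0.006,"z":-0.16,"spin":0.4},{"x":-0.0095,"y":-0.006,"z":-0.16,"spin":0.4},{"x":-0.0095,"y":-0.006,"z":-0.16,"spin":0.4}]' 0.034
python3 - <<'E'
from h import *
print(r.read_state()["ee_pos"])
E
```

```text
time: 65.28
ee_pos: [0.4537, -0.3246, 0.0524]
eef_rot: [0.682, 0.731, 0.0, 0.001]
ft_force: [-0.0, 0.9, -0.3]
width: 0.0341
[ 0.45369911 -0.32458567  0.05239643]
```

```bash
python3 -m creep '[{"x":-0.001,"y":-0.001,"z":-0.02,"spin":0},{"x":-0.001,"y":-0.001,"z":-0.037,"spin":0},{"x":-0.001,"y":-0.001,"z":-0.044,"spin":0},{"x":-0.001,"y":-0.001,"z":-0.047,"spin":0},{"x":-0.001,"y":-0.001,"z":-0.047,"spin":0}]'
python3 -m creep '[{"x":0,"y":0,"z":0,"spin":0},{"x":0,"y":0,"z":0,"spin":0},{"x":0,"y":0,"z":0,"spin":0},{"x":0,"y":0,"z":0,"spin":0}]' 0.01 8
python3 -m creep '[{"x":0,"y":0,"z":0.015,"spin":0},{"x":0,"y":0,"z":0.03,"spin":0},{"x":0,"y":0,"z":0.06,"spin":0},{"x":0,"y":0,"z":0.09,"spin":0},{"x":0,"y":0,"z":0.12,"spin":0},{"x":0,"y":0,"z":0.15,"spin":0},{"x":0,"y":0,"z":0.15,"spin":0}]'
python3 -m creep '[{"x":0,"y":0,"z":0,"spin":0},{"x":0,"y":0,"z":0,"spin":0},{"x":0,"y":0,"z":0,"spin":0},{"x":0,"y":0,"z":0,"spin":0},{"x":0,"y":0,"z":0,"spin":0}]' 0.01 3
python3 - <<'E'
from h import *
c=r.camera("wrist");s=r.read_state();held(c,s["ee_pos"]);print(rods(c).keys())
E
```

```text
time: 65.9
ee_pos: [0.4519, -0.3254, 0.004]
eef_rot: [0.683, 0.731, 0.0, -0.0]
ft_force: [-0.6, 0.6, -0.0]
width: 0.0341
time: 66.4
ee_pos: [0.4518, -0.3256, 0.0042]
eef_rot: [0.683, 0.731, 0.0, 0.0]
ft_force: [0.0, 1.0, 1.2]
width: 0.0181
time: 67.28
ee_pos: [0.4531, -0.326, 0.1572]
eef_rot: [0.683, 0.731, -0.0, 0.002]
ft_force: [-0.3, 0.1, -0.6]
width: 0.018
time: 67.9
ee_pos: [0.4517, -0.3254, 0.1538]
eef_rot: [0.683, 0.731, 0.0, -0.0]
ft_force: [-0.0, -0.5, -0.3]
width: 0.0179
held pts 2779
-0.12 49 [-0.035 -0.002 -0.112] x -0.037 -0.031
-0.1 301 [-0.032 -0.002 -0.099] x -0.036 -0.024
-0.08 364 [-0.028 -0.002 -0.08 ] x -0.032 -0.02
-0.06 461 [-0.024 -0.002 -0.06 ] x -0.028 -0.015
-0.04 428 [-0.021 -0.001 -0.041] x -0.024 -0.015
-0.02 867 [-0.018 -0.001 -0.02 ] x -0.021 -0.014
dict_keys([])
```

Swung, with an ~11° overswing. I raise it still slack, recheck, then firm up.

```bash
python3 -m creep '[{"x":0,"y":0,"z":0.02,"spin":0},{"x":0,"y":0,"z":0.05,"spin":-2},{"x":0,"y":0,"z":0.08,"spin":-4},{"x":0,"y":0,"z":0.11,"spin":-6},{"x":0,"y":0,"z":0.13,"spin":-8},{"x":0,"y":0,"z":0.135,"spin":-8},{"x":0,"y":0,"z":0.135,"spin":-8}]'
python3 -m creep '[{"x":0,"y":0,"z":0,"spin":0},{"x":0,"y":0,"z":0,"spin":0}]' 0.01 20
python3 - <<'E'
from h import *
c=r.camera("wrist");s=r.read_state();held(c,s["ee_pos"])
E
```

```text
time: 68.82
ee_pos: [0.4518, -0.3254, 0.2892]
eef_rot: [0.732, 0.682, 0.0, 0.0]
ft_force: [1.0, 0.4, -1.1]
width: 0.0181
time: 69.08
ee_pos: [0.4515, -0.3253, 0.2883]
eef_rot: [0.732, 0.681, -0.0, -0.001]
ft_force: [0.2, -0.5, -1.7]
width: 0.0178
held pts 2871
-0.12 156 [-0.035  0.002 -0.116] x -0.037 -0.028
-0.1 297 [-0.031  0.002 -0.099] x -0.035 -0.023
-0.08 367 [-0.027  0.002 -0.08 ] x -0.031 -0.019
-0.06 451 [-0.023  0.001 -0.059] x -0.027 -0.015
-0.04 426 [-0.02   0.001 -0.041] x -0.023 -0.015
-0.02 853 [-0.018  0.001 -0.019] x -0.021 -0.014
```

```bash
python3 -m creep '[{"x":0.01,"y":0.04,"z":0,"spin":0},{"x":0.03,"y":0.08,"z":0,"spin":0},{"x":0.045,"y":0.12,"z":0,"spin":0},{"x":0.06,"y":0.16,"z":0,"spin":0},{"x":0.08,"y":0.2,"z":0,"spin":0},{"x":0.1,"y":0.24,"z":0,"spin":0},{"x":0.112,"y":0.275,"z":0,"spin":0},{"x":0.1145,"y":0.2925,"z":0,"spin":0},{"x":0.1145,"y":0.2925,"z":0,"spin":0},{"x":0.1145,"y":0.2925,"z":0,"spin":0}]'
python3 - <<'E'
from h import *
c=r.camera("wrist");s=r.read_state();e=s["ee_pos"];print(e,s["width"]);held(c,e)
E
```

```text
time: 70.38
ee_pos: [0.566, -0.0349, 0.2888]
eef_rot: [0.733, 0.681, -0.0, 0.0]
ft_force: [-0.3, -0.1, -1.1]
width: 0.0175
[ 0.56604151 -0.03505785  0.28887846] 0.018137682527755553
held pts 10744
-0.14 15 [ 0.013  0.01  -0.141] x 0.01 0.017
-0.12 149 [-0.035  0.002 -0.116] x -0.038 -0.028
-0.1 297 [-0.031  0.002 -0.1  ] x -0.035 -0.023
-0.08 366 [-0.027  0.002 -0.08 ] x -0.031 -0.019
-0.06 448 [-0.023  0.001 -0.06 ] x -0.027 -0.015
-0.04 420 [-0.02   0.001 -0.041] x -0.024 -0.015
-0.02 871 [-0.018  0.001 -0.019] x -0.021 -0.014
```

```bash
python3 -m creep '[{"x":0,"y":0.001,"z":-0.02,"spin":0},{"x":0,"y":0.0015,"z":-0.04,"spin":0},{"x":0,"y":0.0015,"z":-0.06,"spin":0},{"x":0,"y":0.0015,"z":-0.075,"spin":0},{"x":0,"y":0.0015,"z":-0.089,"spin":0},{"x":0,"y":0.0015,"z":-0.089,"spin":0}]'
python3 -m creep '[{"x":0,"y":0,"z":0,"spin":0},{"x":-0.006,"y":0,"z":0,"spin":0},{"x":-0.012,"y":0.0005,"z":0,"spin":0},{"x":-0.018,"y":0.001,"z":0,"spin":0},{"x":-0.024,"y":0.0015,"z":0,"spin":0},{"x":-0.026,"y":0.0015,"z":0,"spin":0},{"x":-0.026,"y":0.0015,"z":0,"spin":0}]' 0.01 5
python3 - <<'E'
from h import *
c=r.camera("wrist");s=r.read_state();e=s["ee_pos"];print(e,s["width"]);P=cloud(c)-e
for a in np.arange(-.09,0,.02):
  q=P[(abs(P[...,0]+.02)<.02)&(abs(P[...,1])<.01)&(abs(P[...,2]-a)<.005)]
  if len(q)>4:print(round(a,2),len(q),np.median(q,0).round(3))
E
```

```text
time: 71.18
ee_pos: [0.5658, -0.0316, 0.199]
eef_rot: [0.732, 0.681, -0.0, -0.001]
ft_force: [-0.6, -1.0, -0.7]
width: 0.0178
time: 72.05
ee_pos: [0.5401, -0.0301, 0.2]
eef_rot: [0.732, 0.681, -0.0, 0.0]
ft_force: [-1.0, 0.4, -1.8]
width: 0.018
[ 0.54023601 -0.03008444  0.19999383] 0.017787361145449734
-0.09 1098 [-0.029  0.    -0.093]
-0.07 164 [-0.016  0.001 -0.07 ]
-0.05 196 [-0.015  0.001 -0.05 ]
-0.03 242 [-0.015  0.001 -0.029]
-0.01 409 [-0.014  0.001 -0.01 ]
```

Straightened. I centre it and lower.

```bash
python3 -m creep '[{"x":0.003,"y":-0.001,"z":0,"spin":0},{"x":0.006,"y":-0.001,"z":-0.01,"spin":0},{"x":0.006,"y":-0.001,"z":-0.025,"spin":0},{"x":0.006,"y":-0.001,"z":-0.04,"spin":0},{"x":0.006,"y":-0.001,"z":-0.05,"spin":0},{"x":0.006,"y":-0.001,"z":-0.056,"spin":0},{"x":0.006,"y":-0.001,"z":-0.056,"spin":0}]' 0.01 12
python3 -m creep '[{"x":0,"y":0,"z":0,"spin":0},{"x":0,"y":0,"z":0,"spin":0},{"x":0,"y":0,"z":0,"spin":0},{"x":0,"y":0,"z":0.03,"spin":0},{"x":0,"y":0,"z":0.07,"spin":0},{"x":-0.01,"y":-0.03,"z":0.1,"spin":0},{"x":-0.03,"y":-0.08,"z":0.12,"spin":0},{"x":-0.05,"y":-0.12,"z":0.12,"spin":0},{"x":-0.05,"y":-0.16,"z":0.12,"spin":0},{"x":-0.05,"y":-0.17,"z":0.12,"spin":0}]' 0.034
python3 - <<'E'
from h import *
for n in("top","scene"):
  c=r.camera(n);P=cloud(c);h=cv2.cvtColor(c["pixels"],cv2.COLOR_BGR2HSV)
  for k,(lo,hi) in dict(y=(18,35),g=(50,90)).items():
    m=(h[...,0]>lo)&(h[...,0]<hi)&(h[...,1]>110)&(abs(P[...,0]-.57)<.08)&(abs(P[...,1]+.035)<.05)&(P[...,2]>.1);print(n,k,m.sum(),P[m].min(0).round(3),P[m].max(0).round(3)) if m.any() else print(n,k,0)
  if n=="top":cv2.imwrite("pics/t20.png",cv2.resize(c["pixels"][130:300,260:520],None,fx=3,fy=3))
E
```

```text
time: 72.97
ee_pos: [0.5461, -0.0309, 0.1437]
eef_rot: [0.732, 0.681, -0.0, -0.0]
ft_force: [0.6, 0.3, -0.9]
width: 0.0179
time: 74.22
ee_pos: [0.4955, -0.2041, 0.2639]
eef_rot: [0.733, 0.68, -0.0, 0.0]
ft_force: [0.6, 1.0, 0.3]
width: 0.0342
top y 71 [ 0.575 -0.041  0.11 ] [ 0.592 -0.021  0.156]
top g 62 [ 0.518 -0.038  0.124] [ 0.537 -0.02   0.155]
scene y 80 [ 0.568 -0.044  0.101] [ 0.591 -0.026  0.157]
scene g 42 [ 0.516 -0.041  0.115] [ 0.537 -0.027  0.156]
```

View pics/t20.png

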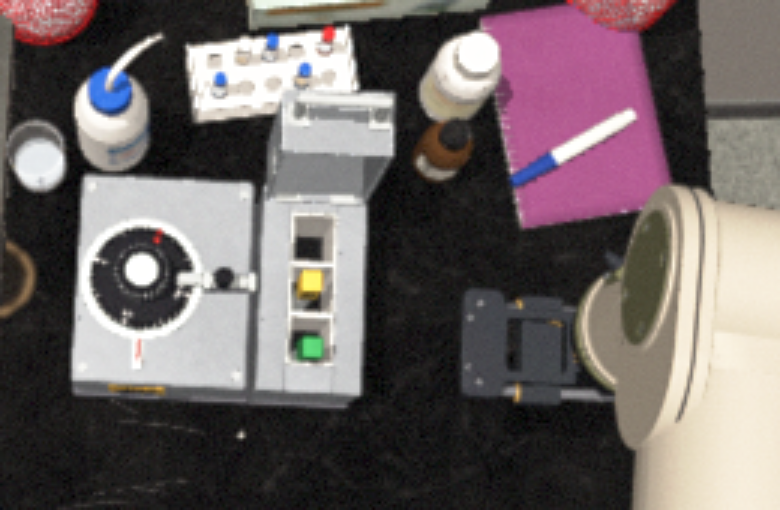

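Both rods stand in the holder and the bystanders look untouched. Green's top is close to where the lid's front edge sweeps, so I'll nudge it gently inward before closing.

```bash
python3 -m creep '[{"x":-0.004,"y":0.05,"z":0,"spin":0},{"x":-0.008,"y":0.1,"z":0,"spin":0},{"x":-0.008,"y":0.15,"z":0,"spin":0},{"x":-0.008,"y":0.173,"z":-0.03,"spin":0},{"x":-0.008,"y":0.173,"z":-0.07,"spin":0},{"x":-0.008,"y":0.173,"z":-0.11,"spin":0},{"x":-0.008,"y":0.173,"z":-0.129,"spin":0},{"x":-0.008,"y":0.173,"z":-0.129,"spin":0}]' 0.0 10
python3 -m creep '[{"x":0.01,"y":0,"z":0,"spin":0},{"x":0.018,"y":0,"z":0,"spin":0},{"x":0.024,"y":0,"z":0,"spin":0},{"x":0.03,"y":0,"z":0,"spin":0},{"x":0.033,"y":0,"z":0,"spin":0},{"x":0.033,"y":0,"z":0,"spin":0},{"x":0.01,"y":0,"z":0.01,"spin":0},{"x":0.005,"y":0,"z":0.06,"spin":0},{"x":0.005,"y":-0.02,"z":0.12,"spin":0},{"x":0.005,"y":-0.06,"z":0.17,"spin":0},{"x":0.005,"y":-0.12,"z":0.2,"spin":0},{"x":0.005,"y":-0.16,"z":0.22,"spin":0}]'
python3 - <<'E'
from h import *
for n in("top",):
  c=r.camera(n);P=cloud(c);h=cv2.cvtColor(c["pixels"],cv2.COLOR_BGR2HSV)
  for k,(lo,hi) in dict(y=(18,35),g=(50,90)).items():
    m=(h[...,0]>lo)&(h[...,0]<hi)&(h[...,1]>110)&(abs(P[...,0]-.57)<.08)&(abs(P[...,1]+.035)<.05)&(P[...,2]>.1);print(n,k,m.sum(),P[m].min(0).round(3),P[m].max(0).round(3)) if m.any() else print(n,k,0)
  m=(P[...,2]>.28)&(P[...,2]<.32)&(abs(P[...,0]-.69)<.06)&(abs(P[...,1]+.045)<.05);print("handle",m.sum(),P[m].min(0),P[m].max(0),np.median(P[m],0))
E
```

```text
time: 75.32
ee_pos: [0.4878, -0.0269, 0.1346]
eef_rot: [0.731, 0.682, -0.0, -0.001]
ft_force: [-0.5, 0.6, 0.8]
width: 0.0001
time: 76.82
ee_pos: [0.4928, -0.1901, 0.3565]
eef_rot: [0.732, 0.681, -0.0, 0.001]
ft_force: [0.1, 0.1, 0.1]
width: 0.0003
top y 71 [ 0.574 -0.04   0.111] [ 0.593 -0.022  0.155]
top g 57 [ 0.517 -0.036  0.114] [ 0.534 -0.018  0.156]
handle 142 [ 0.68899979 -0.07938664  0.28121743] [ 0.70204621 -0.00793317  0.30684556] [ 0.69502964 -0.04482424  0.30054248]
```

Green rocks freely and settled back, so the lid can push it past. Now I go to the handle to close the lid.

```bash
python3 -m creep '[{"x":0.02,"y":0.01,"z":0.01,"spin":-10},{"x":0.04,"y":0.03,"z":0.01,"spin":-20},{"x":0.06,"y":0.05,"z":0.01,"spin":-30},{"x":0.08,"y":0.07,"z":0.01,"spin":-40},{"x":0.1,"y":0.09,"z":0.01,"spin":-50},{"x":0.13,"y":0.11,"z":0.01,"spin":-60},{"x":0.16,"y":0.13,"z":0.01,"spin":-70},{"x":0.19,"y":0.144,"z":0.01,"spin":-80},{"x":0.204,"y":0.145,"z":0.01,"spin":-90},{"x":0.204,"y":0.145,"z":0,"spin":-90},{"x":0.204,"y":0.145,"z":0,"spin":-90}]' 0.04
python3 - <<'E'
from h import *
c=r.camera("wrist");P=cloud(c);s=r.read_state();e=s["ee_pos"];print(e,s["joint_positions"].round(2))
m=(abs(P[...,2]-.300)<.008)&(abs(P[...,0]-.69)<.03)&(abs(P[...,1]+.045)<.045);print("handle",m.sum(),P[m].min(0),P[m].max(0),np.median(P[m],0))
E
```

```text
time: 78.25
ee_pos: [0.6964, -0.0433, 0.3538]
eef_rot: [0.999, -0.034, -0.001, 0.0]
ft_force: [-0.2, -0.2, 0.6]
width: 0.0399
[ 0.69644677 -0.04350351  0.35464626] [ 0.39  0.57 -0.72  0.95  0.37  1.73 -0.26]
handle 1883 [ 0.68996578 -0.08218321  0.29204329] [ 0.70340303 -0.00995375  0.30450681] [ 0.69719408 -0.0422625   0.30205559]
```

```bash
python3 -m creep '[{"x":0.0005,"y":-0.002,"z":-0.03,"spin":0},{"x":0.0005,"y":-0.002,"z":-0.055,"spin":0},{"x":0.0005,"y":-0.002,"z":-0.063,"spin":0},{"x":0.0005,"y":-0.002,"z":-0.063,"spin":0}]'
python3 -m creep '[{"x":0,"y":0,"z":0,"spin":0},{"x":0,"y":0,"z":0,"spin":0},{"x":0,"y":0,"z":0,"spin":0},{"x":0,"y":0,"z":0,"spin":0},{"x":0,"y":0,"z":0,"spin":0}]' 0.003 40
python3 -m creep '[{"x":-0.011,"y":0.0008,"z":0.0015,"spin":0},{"x":-0.0225,"y":0.0016,"z":0.003,"spin":0},{"x":-0.0394,"y":0.0028,"z":0.0033,"spin":0},{"x":-0.0563,"y":0.004,"z":0.0022,"spin":0},{"x":-0.0731,"y":0.005,"z":-0.0003,"spin":0},{"x":-0.0896,"y":0.0064,"z":-0.0043,"spin":0},{"x":-0.1056,"y":0.0075,"z":-0.0097,"spin":0},{"x":-0.1212,"y":0.0085,"z":-0.0165,"spin":0},{"x":-0.1361,"y":0.0097,"z":-0.0246,"spin":0},{"x":-0.1361,"y":0.0097,"z":-0.0246,"spin":0}]'
```

```text
time: 78.8
ee_pos: [0.6974, -0.0454, 0.2925]
eef_rot: [0.999, -0.036, 0.0, 0.0]
ft_force: [0.1, -0.1, 0.4]
width: 0.0401
time: 79.42
ee_pos: [0.6977, -0.0449, 0.2921]
eef_rot: [0.999, -0.036, 0.0, -0.0]
ft_force: [-0.3, 0.1, 0.7]
width: 0.0074
time: 80.68
ee_pos: [0.5598, -0.0345, 0.2671]
eef_rot: [0.999, -0.035, -0.001, 0.0]
ft_force: [-3.1, 3.7, 2.2]
width: 0.0076
```

```bash
python3 -m creep '[{"x":-0.0141,"y":0.001,"z":-0.0094,"spin":0},{"x":-0.0273,"y":0.002,"z":-0.02,"spin":0},{"x":-0.0396,"y":0.0028,"z":-0.0317,"spin":0},{"x":-0.0508,"y":0.0036,"z":-0.0444,"spin":0},{"x":-0.0609,"y":0.0043,"z":-0.058,"spin":0},{"x":-0.0697,"y":0.005,"z":-0.0725,"spin":0},{"x":-0.0772,"y":0.0055,"z":-0.0877,"spin":0},{"x":-0.0772,"y":0.0055,"z":-0.0877,"spin":0}]'
python3 -m creep '[{"x":-0.003,"y":0.0002,"z":-0.008,"spin":0},{"x":-0.0062,"y":0.0004,"z":-0.0158,"spin":0},{"x":-0.009,"y":0.0006,"z":-0.024,"spin":0},{"x":-0.011,"y":0.0008,"z":-0.032,"spin":0},{"x":-0.013,"y":0.0009,"z":-0.04,"spin":0},{"x":-0.0144,"y":0.001,"z":-0.0495,"spin":0},{"x":-0.0144,"y":0.001,"z":-0.0505,"spin":0}]'
```

```text
time: 81.68
ee_pos: [0.4845, -0.029, 0.1791]
eef_rot: [0.999, -0.035, 0.0, -0.0]
ft_force: [4.6, 3.0, -4.6]
width: 0.0077
time: 82.55
ee_pos: [0.4708, -0.0282, 0.1306]
eef_rot: [0.999, -0.035, 0.001, 0.0]
ft_force: [-8.2, 5.0, 25.9]
width: 0.0076
```

The lid is shut (26 N at the stop, handle back at its closed position). Next the bolt knob, gripped lower this time.

```bash
python3 -m creep '[{"x":0,"y":0,"z":0.001,"spin":0},{"x":0,"y":0,"z":0.001,"spin":0},{"x":0,"y":0,"z":0.001,"spin":0},{"x":0,"y":0,"z":0.03,"spin":0},{"x":0,"y":0,"z":0.08,"spin":0},{"x":0.03,"y":0.02,"z":0.08,"spin":0},{"x":0.06,"y":0.04,"z":0.08,"spin":0},{"x":0.09,"y":0.06,"z":0.08,"spin":0},{"x":0.12,"y":0.07,"z":0.08,"spin":0},{"x":0.1205,"y":0.07,"z":0.08,"spin":0},{"x":0.1205,"y":0.07,"z":0.08,"spin":0}]' 0.032
python3 - <<'E'
from h import *
c=r.camera("wrist");P=cloud(c);im=c["pixels"]
m=(im.max(-1)<70)&(abs(P[...,2]-.146)<.006)&(abs(P[...,0]-.594)<.02)&(abs(P[...,1]-.034)<.026);q=P[m];print(m.sum(),q.mean(0),(q.min(0)+q.max(0))/2)
m=(P[...,2]>.135)&(P[...,2]<.2)&(P[...,0]>.5)&(P[...,0]<.68)&(P[...,1]<.005)&(P[...,1]>-.05);print("lid z",np.percentile(P[m][:,2],[2,50,98]))
print(r.read_state()["ee_pos"])
E
```

```text
time: 83.92
ee_pos: [0.5899, 0.041, 0.2087]
eef_rot: [0.999, -0.036, -0.001, 0.0]
ft_force: [-0.3, 0.7, 0.5]
width: 0.0318
653 [0.59135232 0.04182839 0.14618602] [0.59121332 0.04096977 0.14478118]
lid z [0.13635619 0.15898837 0.16034131]
[0.58983812 0.04071252 0.20897216]
```

```bash
python3 -m creep '[{"x":0.0015,"y":0.001,"z":-0.03,"spin":0},{"x":0.0015,"y":0.001,"z":-0.055,"spin":0},{"x":0.0015,"y":0.001,"z":-0.07,"spin":0},{"x":0.0015,"y":0.001,"z":-0.077,"spin":0},{"x":0.0015,"y":0.001,"z":-0.077,"spin":0}]'
python3 -m creep '[{"x":0,"y":0,"z":0,"spin":0},{"x":0,"y":0,"z":0,"spin":0},{"x":0,"y":0,"z":0,"spin":0},{"x":0,"y":0,"z":0,"spin":0}]' 0.008 25
python3 -m creep '[{"x":0,"y":-0.004,"z":0,"spin":0},{"x":-0.001,"y":-0.008,"z":0,"spin":0},{"x":-0.001,"y":-0.012,"z":0,"spin":0},{"x":-0.001,"y":-0.016,"z":0,"spin":0},{"x":-0.001,"y":-0.018,"z":0,"spin":0},{"x":-0.001,"y":-0.019,"z":0,"spin":0},{"x":-0.001,"y":-0.019,"z":0,"spin":0}]'
python3 -m creep '[{"x":0,"y":0.001,"z":0,"spin":0},{"x":0,"y":0.001,"z":0,"spin":0},{"x":0,"y":0.001,"z":0.02,"spin":0},{"x":0,"y":0.001,"z":0.06,"spin":0},{"x":0,"y":0.001,"z":0.08,"spin":0},{"x":0,"y":0.001,"z":0.08,"spin":0}]' 0.045
python3 - <<'E'
from h import *
c=r.camera("wrist");P=cloud(c);im=c["pixels"]
m=(im.max(-1)<70)&(abs(P[...,2]-.146)<.006)&(abs(P[...,0]-.594)<.02)&(abs(P[...,1]-.027)<.026);q=P[m];print(m.sum(),q.mean(0),(q.min(0)+q.max(0))/2)
print(r.read_state()["ee_pos"])
E
```

```text
time: 84.6
ee_pos: [0.592, 0.0421, 0.1325]
eef_rot: [0.999, -0.036, 0.0, 0.0]
ft_force: [0.0, -0.7, 0.8]
width: 0.0317
time: 85.1
ee_pos: [0.5922, 0.0423, 0.1327]
eef_rot: [0.999, -0.036, 0.0, 0.0]
ft_force: [-1.6, -0.9, 5.7]
width: 0.0159
time: 85.98
ee_pos: [0.5911, 0.0261, 0.1327]
eef_rot: [0.999, -0.035, 0.0, -0.002]
ft_force: [-1.3, 8.9, 5.5]
width: 0.0158
time: 86.72
ee_pos: [0.5919, 0.0242, 0.214]
eef_rot: [0.999, -0.036, 0.002, 0.0]
ft_force: [0.2, 1.1, -0.3]
width: 0.045
617 [0.59020843 0.02586864 0.14625976] [0.59023689 0.02503321 0.14458843]
[0.59118687 0.0239716  0.21246621]
```

The bolt is home (knob back at 0.0258, firm against the stop). Now I spin the dial away from 22.

```bash
python3 -m creep '[{"x":0.002,"y":0.03,"z":0,"spin":0},{"x":0.005,"y":0.06,"z":0,"spin":0},{"x":0.005,"y":0.0855,"z":0,"spin":0},{"x":0.005,"y":0.0855,"z":-0.03,"spin":0},{"x":0.005,"y":0.0855,"z":-0.055,"spin":0},{"x":0.005,"y":0.0855,"z":-0.07,"spin":0},{"x":0.005,"y":0.0855,"z":-0.07,"spin":0}]' 0.065
python3 -m creep '[{"x":0,"y":0,"z":0,"spin":0},{"x":0,"y":0,"z":0,"spin":0},{"x":0,"y":0,"z":0,"spin":0},{"x":0,"y":0,"z":0,"spin":0}]' 0.035 30
python3 -m creep '[{"x":0,"y":0,"z":0,"spin":10},{"x":0,"y":0,"z":0,"spin":20},{"x":0,"y":0,"z":0,"spin":30},{"x":0,"y":0,"z":0,"spin":40},{"x":0,"y":0,"z":0,"spin":50},{"x":0,"y":0,"z":0,"spin":60},{"x":0,"y":0,"z":0,"spin":70},{"x":0,"y":0,"z":0,"spin":80},{"x":0,"y":0,"z":0,"spin":90},{"x":0,"y":0,"z":0,"spin":100},{"x":0,"y":0,"z":0,"spin":110},{"x":0,"y":0,"z":0,"spin":120}]'
python3 -m creep '[{"x":0,"y":0,"z":0,"spin":10},{"x":0,"y":0,"z":0,"spin":20},{"x":0,"y":0,"z":0,"spin":30},{"x":0,"y":0,"z":0,"spin":40},{"x":0,"y":0,"z":0,"spin":50},{"x":0,"y":0,"z":0,"spin":50},{"x":0,"y":0,"z":0,"spin":50}]' |tail -1
python3 -m creep '[{"x":0,"y":0,"z":0,"spin":0},{"x":0,"y":0,"z":0,"spin":0},{"x":0,"y":0,"z":0,"spin":0},{"x":0,"y":0,"z":0.03,"spin":0},{"x":0,"y":0,"z":0.08,"spin":0},{"x":0,"y":0,"z":0.13,"spin":0},{"x":0,"y":0,"z":0.16,"spin":0},{"x":0,"y":0,"z":0.16,"spin":0}]' 0.07
python3 - <<'E'
from h import *
c=r.camera("wrist");print(dialread(c,np.array([.5965,.1095]),-4.1))
P=cloud(c);im=c["pixels"]
m=(im.max(-1)<70)&(abs(P[...,2]-.146)<.006)&(abs(P[...,0]-.594)<.02)&(abs(P[...,1]-.027)<.026);q=P[m];print("bolt",m.sum(),q.mean(0) if len(q) else 0)
c=r.camera("top");P=cloud(c);m=(P[...,2]>.153)&(P[...,2]<.17)&(abs(P[...,0]-.585)<.09)&(P[...,1]<.015)&(P[...,1]>-.09);print("lid",m.sum(),P[m].mean(0))
a=dict(np.load("top0.npz"))["pixels"].astype(int)
d=(np.abs(a-c["pixels"].astype(int)).max(-1)>50).astype(np.uint8);n,l,st,ce=cv2.connectedComponentsWithStats(cv2.morphologyEx(d,cv2.MORPH_OPEN,np.ones((3,3))));print([list(s) for s in st[1:] if s[4]>15])
E
```

```text
time: 87.65
ee_pos: [0.5952, 0.1094, 0.1408]
eef_rot: [0.999, -0.036, -0.001, 0.0]
ft_force: [0.6, 0.3, 0.4]
width: 0.0652
time: 88.15
ee_pos: [0.5969, 0.1098, 0.1429]
eef_rot: [0.999, -0.036, 0.001, -0.0]
ft_force: [4.1, 0.3, 1.3]
width: 0.0434
time: 89.65
ee_pos: [0.5974, 0.1104, 0.143]
eef_rot: [0.528, 0.849, 0.002, 0.001]
ft_force: [6.8, 4.5, -1.8]
width: 0.043
width: 0.0428
time: 91.52
ee_pos: [0.5964, 0.1104, 0.3044]
eef_rot: [0.123, 0.992, 0.0, 0.001]
ft_force: [0.1, 1.1, -0.8]
width: 0.0699
(np.float64(3.2398817562459876), 69, np.float64(0.03894136996213797))
bolt 408 [0.58972435 0.02416503 0.14661129]
lid 99 [ 0.64510345 -0.07295563  0.15842782]
[[np.int32(263), np.int32(116), np.int32(105), np.int32(143), np.int32(5793)], [np.int32(325), np.int32(146), np.int32(10), np.int32(12), np.int32(65)], [np.int32(350), np.int32(193), np.int32(118), np.int32(165), np.int32(7315)], [np.int32(466), np.int32(213), np.int32(13), np.int32(50), np.int32(375)], [np.int32(441), np.int32(215), np.int32(9), np.int32(51), np.int32(384)], [np.int32(281), np.int32(228), np.int32(3), np.int32(8), 
[... 498 characters left out ...]
2(167), np.int32(59), np.int32(4785)], [np.int32(347), np.int32(443), np.int32(25), np.int32(19), np.int32(256)], [np.int32(463), np.int32(444), np.int32(9), np.int32(5), np.int32(35)], [np.int32(487), np.int32(445), np.int32(8), np.int32(12), np.int32(68)], [np.int32(331), np.int32(451), np.int32(8), np.int32(11), np.int32(42)], [np.int32(358), np.int32(452), np.int32(26), np.int32(26), np.int32(324)], [np.int32(322), np.int32(457), np.int32(4), np.int32(9), np.int32(29)], [np.int32(500), np.int32(459), np.int32(13), np.int32(15), np.int32(114)], [np.int32(320), np.int32(464), np.int32(22), np.int32(16), np.int32(217)], [np.int32(493), np.int32(465), np.int32(6), np.int32(7), np.int32(32)]]
```

The dial is at 3.2, about 169° from 22. I retreat, compare the bench with the start, and hand in.

```bash
python3 -m creep '[{"x":-0.02,"y":-0.05,"z":0.01,"spin":0},{"x":-0.04,"y":-0.1,"z":0.01,"spin":0},{"x":-0.06,"y":-0.15,"z":0.01,"spin":0},{"x":-0.08,"y":-0.2,"z":0.01,"spin":0},{"x":-0.1,"y":-0.25,"z":0.01,"spin":0},{"x":-0.11,"y":-0.3,"z":0.01,"spin":0},{"x":-0.12,"y":-0.35,"z":0.01,"spin":0},{"x":-0.13,"y":-0.4,"z":0.01,"spin":0},{"x":-0.13,"y":-0.42,"z":0.01,"spin":0},{"x":-0.13,"y":-0.42,"z":0.01,"spin":0}]' |head -2
python3 - <<'E'
from h import *
c=r.camera("top");P=cloud(c);cv2.imwrite("pics/final.png",c["pixels"])
m=(P[...,2]>.150)&(P[...,2]<.17)&(abs(P[...,0]-.585)<.09)&(P[...,1]<.015)&(P[...,1]>-.09);print("lid",m.sum(),cv2.minAreaRect(P[m][:,:2].astype(np.float32)))
a=dict(np.load("top0.npz"))["pixels"].astype(int)
d=(np.abs(a-c["pixels"].astype(int)).max(-1)>50).astype(np.uint8);n,l,st,ce=cv2.connectedComponentsWithStats(cv2.morphologyEx(d,cv2.MORPH_OPEN,np.ones((3,3))));print([s.tolist() for s in st[1:] if s[4]>15 and s[1]<320])
s=r.read_state();print(s["time"],np.abs(s["joint_vel"]).max());r.close_job()
E
```

```text
time: 92.88
ee_pos: [0.5522, -0.196, 0.2647]
lid 2082 ((0.5850996375083923, -0.03606949374079704), (0.08830348402261734, 0.15299160778522491), 85.84769439697266)
[[437, 150, 141, 253, 16554], [430, 206, 10, 27, 99]]
92.925 0.024391640344785914
the job is handed in; nothing more can be done
```

The job is done and handed in at 92.9 s of the 210 s allowed. The lockbox is locked again with both rods inside, yellow in the middle cell and green in the near cell. There was no blue rod on the bench.

**What I did:** I dialled 14, 9 and 22 (camera readings 13.96, 8.95 and 22.00) and the bolt drew the full 16 mm at the first try. I opened the lid to its stop, picked up each rod by its grip, let it swing tip-down and stood it in its cell. Then I shut the lid, pushed the bolt home and turned the dial away.

**Last checks:**
- **Lid:** its measured outline is back to the starting one, at the shut height.
- **Bolt:** pushed home, the knob was back at its starting y (0.0258 m), with about 9 N against the stop. A reading after the dial turn gave 0.0242 m from a partly hidden view, which I put down to that view.
- **Dial:** it reads about 3.2, roughly 169° from 22.
- **Other things on the bench:** the only changes from the first top picture are around where the arm now stands and where the rods lay. The arm may hide some of that area.

**What disagreed or failed:**
- **Finger length:** the fingertips turned out to be level with the TCP, not 25 mm ahead as `r.nose_length` says. My first closes on the lid handle and the yellow rod missed until I went lower.
- **Green rod:** it moved a few centimetres early in the run, before I touched it. In the holder it stands close to the near wall of its cell, and a gentle nudge to centre it had no lasting effect. I saw no jam when the lid closed.
- **Forces:** raising the lid to its stop briefly gave about 57 N at the wrist, under the 120 N limit.

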